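# Open the issue flap with the hooked pole and lay out a two-layer order

## Robot

A 7-joint arm with a two-finger parallel gripper is mounted at the origin on the work surface. World frame = base frame: x ahead of the robot, y to its left, z up, the work surface at z = 0. Lengths are in m, angles in rad, forces in N, time in s.
With the tool pointing down it reaches from about 0.425 to 0.95 m from the base axis. Payload 16.7 kg.
Tool frame: the origin (TCP) lies on the centre line of the jaws, within the pads' length; the fingertips stand 8 mm ahead of it and the grasp point (between the pads) lies 11 mm behind it; x points along the fingers, z is the direction in which the jaws open and shut, and the axes are right-handed (so a half turn about x gives the same grasp; the last joint's range is limited). The gripper opens to 94 mm and grips with 3 to 60 N. Pads are 16 mm wide; open, the fingers measure 119 mm over their backs; the gripper's body (75 mm by 177 mm) begins 78 mm behind the grasp point.
Start: joints at [-1.454, 0.426, 0.074, 1.606, -0.034, 1.111, -0.067], TCP at [0.178, 0.651, 0.213] pointing down, gripper open.
Joint ranges: [-2.85, 2.85], [-0.5, 2.14], [-1.23, 1.37], [0.21, 2.46], [-1.02, 4.16], [0.16, 2.05], [-2.73, 2.73]. Speed limits (rad/s): [1.89, 1.89, 2.39, 2.39, 3.01, 3.01, 3.01].

## Interface

Orientations are given as [roll, pitch, yaw] about the fixed x, y, z axes, in that order (R = Rz(yaw) Ry(pitch) Rx(roll)).
In Python, from bench import r gives the robot as it stands.
- The arm moves only by the tool carry_out, never from a script. Its argument "moves" is a list of rows, each a list of 3 entries, a list of its own where there are three numbers: the shift along the tool's x, y, z in cm, then the turn, a rotation vector about the tool's x, y, z in degrees, then the opening, from 0 (shut) to 1 (fully open). In form: [[[tx, ty, tz], [ax, ay, az], fingers], ...]. A call has 1 to 12 rows; each row is the pose to reach, as a shift and turn from the pose measured when the call began, along the tool's axes at that moment; what a row does not reach only later rows make up. A row lasts 1/8 s, in which the tool goes at most 62.5 mm and 10.7 degrees, less where a joint would pass 70% of its speed; a pose out of reach is approached as far as the arm can. A call with a gripper value outside its range is refused whole. The fingers move at their own pace and stop on an object; the grip force is fixed at half the most. Time passes only in rows, so rows that repeat a pose let the fingers close. It gives the time, the measured TCP pose, the force and the opening at its end, in the units of the state.
- r.observe(): the state, without advancing time (a new reading comes with each control period).
- r.capture(name): name is "scene" or "top"; returns (picture, depth): 384x512x3 uint8, blue, green, red; 384x512 float32, m along the optical axis (not along the pixel's ray), 0 where there is no reading.
- r.camera_info(name): a dict with "K" (3x3 intrinsics, pixels), "D" ([k1, k2, p1, p2, k3] as OpenCV has them; the pictures are not rectified), "R" (3x3) and "t" (3): a world point X has camera coordinates R X + t. Camera axes: x right, y down, z forward; pixel columns grow to the right and rows downward; lengths in m; the calibration is good to about 2 mm. A picture is of the moment at which its call begins. camera_info takes no time and is no camera call.
- r.finish_job(): hands the job in, once; it reports no verdict.
The state is a dict: "time_s": time; "q": joint angles; "qvel": joint speeds; "tau": joint torques, N m; "eef_pos": TCP position; "tool_rot": TCP orientation; "wrist_force": force on the tool from outside, world axes, zero at the start; "wrist_torque": the same for the moment, N m; "grip_width": finger opening in m.
Only numpy, scipy, OpenCV 4.12 (cv2) and the standard library are available. Lean on these libraries where they do the work, as an engineer would, in place of code of your own. Each camera call takes 0.05 s, during which the arm holds its last target. There are 200 camera calls.

## Task

Use the hooked pole to swing the bay's flap fully down by the ring on its edge, without putting a hand to the flap until it is down and without letting it slam, and put the pole back in its rest. Lay every capacitor in a groove of its own on the flap, each settled before you let go, then lay the separator board squarely over them on the cradle's end walls, and set every tape roll flat on the board, wholly on it. Leave the cartons on the bench where they are.

Things in the scene. Friction and masses are not known exactly. Their poses are not given: they have to be found in the camera images.
- flap (a joint): The white sheet-steel drop-down flap on the front of the shelving bay, 330 mm wide, 150 mm high, 12 mm thick, hinged along its lower edge 125 mm above the bench. 0 = shut (upright), 1.571 = fully down (level, sticking out towards the robot, against its stop). Friction hinges: it stays at whatever angle it is left; about 3 N at the eye moves it.
- flap_hinge (a point): Middle of the flap's hinge line, 125 mm above the bench. The frame turns with the flap: y runs along the hinge (left as seen by the robot), z from the hinge towards the flap's free edge, x through the flap to its inner side, so when the flap is down x points up and z points back towards the robot. The flap's inner surface lies at x = +6 mm.
- rack: The white shelving bay (fixed), origin on the bench below the hinge line's middle, x away from the robot, y along the hinge. Two square posts 30 mm thick stand at y = +-200 mm beside the flap, 300 mm high; nothing joins their tops. Behind the hinge is a deck 115 mm above the bench with fixed cartons up to 185 mm above the bench, 90 mm and more behind the hinge line.
- eye (a point): Centre of the steel ring eye on the middle of the flap's free edge, 176 mm from the hinge line: hole 30 mm across, round wire 6 mm thick, 42 mm over all. The hole's axis is the frame's y, parallel to the hinge line, whatever the flap's angle, so a hook pin goes in sideways. It stands about 300 mm above the bench when the flap is shut and about 125 mm when it is down. The frame turns with the flap like flap_hinge.
- pole_grip (a point): The hooked pole: square wooden handle 22 x 22 x 260 mm with a steel hook at one end, 130 g. This point is on the handle's axis about 20 mm ahead of the balance point, 65 mm from the handle's middle towards the hook and 65 mm from the handle's hook end: a good place to grip, with the rest's forks 48 mm ahead and 155 mm behind it. x runs along the handle to the hook, z up as it lies in its rest.
- pole_hook (a point): Middle of the pole's hook pin, 121 mm ahead (x) and 18 mm to the left (y) of pole_grip, same axes. A steel rod 8 mm thick runs 60 mm straight on from the handle's end, then turns left: the pin is 6 mm thick and 36 mm long, from the rod's end at (125, 0, 0) mm to its free tip at (117, 36, 0) mm measured from pole_grip, so it leans slightly back and keeps the ring when pulled.
- rest_seat (a point): Where pole_grip lies when the pole is home in its rest: a steel foot plate 270 x 40 mm with two black plastic forks that hold the handle 46 mm (its axis) above the bench. Forks have a 26 mm wide slot, flared to about 44 mm at the top, 65 mm above the bench. x along the slot towards the hook's end, z up. The rest is fixed.
- board_center (a point): The separator board: plain plywood 110 (x) x 290 (y) x 5 mm, 140 g; this point is the centre of the sheet, halfway through its thickness, z up. A lifting cleat stands on its middle (see board_cleat).
- board_cleat (a point): Middle of the board's wooden lifting cleat, a strip 14 mm wide (board y) and 70 mm long (board x), standing 30 mm above the sheet; 17.5 mm above board_center. Pinch it across its 14 mm width from above.
- board_seat (a point): Where board_center lies when the board rests on the grey end walls of the cradle on the flap's inner side, with its long side along the hinge line; frame as flap_hinge. The end walls are 12 mm thick, 264 mm apart centre to centre, 100 mm long, 46 mm high, and stand 3 mm higher than seated capacitors, so the board lies level on them. True on the flap at any angle; x is up when the flap is down.
- groove0 (a point): V groove of the cradle fixed on the flap's inner side, rightmost as the robot sees it: where the centre of a capacitor lies when it is seated in it, 85 mm from the hinge line and 26.6 mm above the flap's inner surface. Frame as flap_hinge: the groove (80 mm long) runs along z, x is up when the flap is down. Grooves are 60 mm apart and 25 mm wide at the mouth, with 45 degree sides.
- groove1 (a point): V groove of the cradle fixed on the flap's inner side, second from the right: where the centre of a capacitor lies when it is seated in it, 85 mm from the hinge line and 26.6 mm above the flap's inner surface. Frame as flap_hinge: the groove (80 mm long) runs along z, x is up when the flap is down. Grooves are 60 mm apart and 25 mm wide at the mouth, with 45 degree sides.
- groove2 (a point): V groove of the cradle fixed on the flap's inner side, third from the right: where the centre of a capacitor lies when it is seated in it, 85 mm from the hinge line and 26.6 mm above the flap's inner surface. Frame as flap_hinge: the groove (80 mm long) runs along z, x is up when the flap is down. Grooves are 60 mm apart and 25 mm wide at the mouth, with 45 degree sides.
- groove3 (a point): V groove of the cradle fixed on the flap's inner side, leftmost: where the centre of a capacitor lies when it is seated in it, 85 mm from the hinge line and 26.6 mm above the flap's inner surface. Frame as flap_hinge: the groove (80 mm long) runs along z, x is up when the flap is down. Grooves are 60 mm apart and 25 mm wide at the mouth, with 45 degree sides.
- cap0_center (a point): Centre of a cylindrical motor capacitor: aluminium can 32 mm across, 84 mm long with a black end cap, about 120 g; x along its axis. Lies at the start in a V groove of a low blue tray with its centre 29 mm above the bench; the tray's grooves are 62 mm apart. None if absent.
- cap1_center (a point): Centre of a cylindrical motor capacitor: aluminium can 32 mm across, 84 mm long with a black end cap, about 120 g; x along its axis. Lies at the start in a V groove of a low blue tray with its centre 29 mm above the bench; the tray's grooves are 62 mm apart. None if absent.
- cap2_center (a point): Centre of a cylindrical motor capacitor: aluminium can 32 mm across, 84 mm long with a black end cap, about 120 g; x along its axis. Lies at the start in a V groove of a low blue tray with its centre 29 mm above the bench; the tray's grooves are 62 mm apart. None if absent.
- cap3_center (a point): Centre of a cylindrical motor capacitor: aluminium can 32 mm across, 84 mm long with a black end cap, about 120 g; x along its axis. Lies at the start in a V groove of a low blue tray with its centre 29 mm above the bench; the tray's grooves are 62 mm apart. None if absent.
- roll0_center (a point): Centre (half-way up) of a roll of black tape lying flat: disc 58 mm across, 38 mm high, 110 g, z up. None if absent.
- roll1_center (a point): Centre (half-way up) of a roll of black tape lying flat: disc 58 mm across, 38 mm high, 110 g, z up. None if absent.
- carton_c: Bystander: cardboard carton 60 x 60 x 50 mm on the bench, right of the bay; origin at the middle of its underside.
- carton_d: Bystander: small cardboard carton 50 x 50 x 35 mm on the bench in front of the bay; origin at the middle of its underside.
There are look-alikes about, which are no part of the job. What is shaped like the part that bears cap2_center but pink or purple is not meant.

How it is judged:
By the outcome, as a careful person would: the job done as asked, in the order asked, and still so for the second after the job is handed in, with the robot touching nothing.
Of cap0, cap1, cap2, cap3 only 2 to 3 are there at a start; the rules pass over those that are not, and their reading is None.
Of roll0, roll1 only 1 to 2 are there at a start; the rules pass over those that are not, and their reading is None.
At some moment in a run one of roll0, roll1 may be knocked a few centimetres aside while the robot is not near it.
It also fails if it takes over 210 s, if anything falls off the work surface, if the arm or the gripper's body presses on something with over 40 N, if the wrist force passes 120 N, or if a joint passes its speed limit or range.

## Working session

There is one attempt and no reset: what is moved stays moved. The work goes in short steps, Python scripts to look and compute and a tool call to move; the robot and the scene stay as the last step left them, time stands still between calls to the robot, and variables do not carry over. Pictures are saved under pics/ and viewed, about 12 in all and at most 16, crops included, and the job is handed in when it is done.

Besides the shell and the picture viewer there is one more tool, called after "Call:" as name(argument=value, ...) on one line, values as JSON. carry_out: Moves the arm, as the interface text tells. Its arguments: {"type":"object","properties":{"moves":{"type":"array","items":{"type":"array"}}},"required":["moves"]}

```bash
ls; mkdir -p pics; python3 - <<'E'
from bench import r
import cv2,numpy as np
o=r.observe();print({k:np.round(v,3).tolist() for k,v in o.items()})
for n in("scene","top"):
    i,d=r.capture(n);cv2.imwrite(f"pics/{n}0.png",i);np.save(f"{n}0.npy",d);np.save(f"{n}0i.npy",i)
    c=r.camera_info(n);print(n,{k:np.round(v,4).tolist() for k,v in c.items()})
E
```

```text
pics
{'time_s': 0.0, 'q': [-1.454, 0.427, 0.074, 1.607, -0.034, 1.111, -0.067], 'qvel': [-0.001, -0.0, -0.001, -0.0, -0.0, 0.0, 0.002], 'tau': [-0.0, -93.582, 3.666, -45.416, -0.049, 0.02, 0.0], 'eef_pos': [0.178, 0.651, 0.213], 'tool_rot': [-3.048, 1.569, -1.744], 'wrist_force': [1.049, 0.153, 0.018], 'wrist_torque': [-0.02, -0.004, -0.013], 'grip_width': 0.094}
scene {'K': [[389.0327, 0.0, 256.4474], [0.0, 389.0327, 203.5644], [0.0, 0.0, 1.0]], 'D': [-0.0365, 0.0, 0.0, 0.0, 0.0], 'R': [[0.8125, 0.5827, -0.0142], [0.3737, -0.5394, -0.7546], [-0.4474, 0.6078, -0.6561]], 't': [-0.4808, -0.0889, 1.5391]}
top {'K': [[367.5349, 0.0, 252.422], [0.0, 367.5349, 193.9178], [0.0, 0.0, 1.0]], 'D': [0.0049, 0.0, 0.0, 0.0, 0.0], 'R': [[0.0758, -0.9971, 0.0019], [-0.9726, -0.0744, -0.2202], [0.2197, 0.0148, -0.9754]], 't': [-0.0605, 0.6363, 1.1533]}
```

View pics/top0.png

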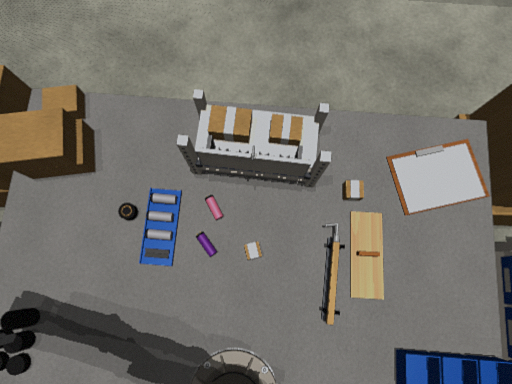

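View pics/scene0.png

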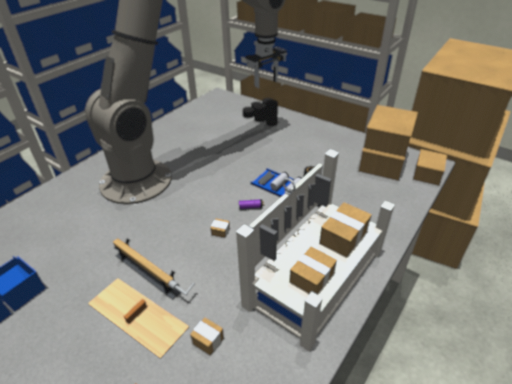

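```bash
cat > h.py <<'E'
from bench import r
import cv2,numpy as np
from scipy.spatial.transform import Rotation as Ro
def cloud(n,d):
    c=r.camera_info(n);K,D,R,t=[np.array(c[k],float) for k in("K","D","R","t")]
    v,u=np.mgrid[:384,:512]
    p=cv2.undistortPoints(np.stack([u,v],-1).reshape(-1,1,2).astype(float),K,D).reshape(384,512,2)
    P=np.dstack([p*d[...,None],d])
    W=(P-t)@R; W[d==0]=np.nan
    return W
def plane(n,u,v,z):
    c=r.camera_info(n);K,D,R,t=[np.array(c[k],float) for k in("K","D","R","t")]
    p=cv2.undistortPoints(np.array([[[u,v]]],float),K,D)[0,0]
    d=R.T@[p[0],p[1],1];o=-R.T@t
    return o+d*(z-o[2])/d[2]
def proj(n,X):
    c=r.camera_info(n)
    return cv2.projectPoints(np.atleast_2d(np.array(X,float)),cv2.Rodrigues(np.array(c["R"],float))[0],np.array(c["t"],float),np.array(c["K"],float),np.array(c["D"],float))[0].reshape(-1,2)
def pose():
    o=r.observe();return np.array(o["eef_pos"]),Ro.from_euler("xyz",o["tool_rot"])
def down(yaw,tilt=0):
    """tool x down (tilted forward by tilt), jaw axis z horizontal; yaw = heading of tool -y... jaw axis = heading+90deg"""
    h=np.array([np.cos(yaw),np.sin(yaw),0]);x=np.array([0,0,-1.])*np.cos(tilt)+h*np.sin(tilt)
    z=np.array([-h[1],h[0],0]);y=np.cross(z,x)
    return Ro.from_matrix(np.c_[x,y,z])
def rel(p,R):
    p0,R0=pose();s=R0.inv().apply(np.array(p)-p0)*100
    a=[np.degrees((R0.inv()*q).as_rotvec()) for q in(R,R*Ro.from_euler("x",180,degrees=True))]
    print("shift",np.round(s,2),"turn",*[np.round(q,1) for q in a])
    return s,a
def st():
    o=r.observe();print({k:np.round(o[k],3).tolist() for k in("time_s","eef_pos","tool_rot","wrist_force","grip_width","q")})
E
python3 - <<'E'
from h import *
d=np.load("top0.npy");W=cloud("top",d);I=np.load("top0i.npy")
S=cloud("scene",np.load("scene0.npy"));print("bench z",np.nanmedian(W[200:300,280:310,2]))
def show(lbl,pts):
    for u,v in pts: print(lbl,(u,v),np.round(W[v,u],3))
show("cap",[(163,198),(159,216),(159,235),(156,253)]);show("roll",[(128,205),(128,212),(123,214),(134,214)])
show("post",[(199,95),(322,107),(184,141),(325,158)])
show("pole",[(333,250),(334,265),(331,320),(335,239),(337,228),(326,227)])
show("board",[(352,213),(381,213),(383,297),(351,297),(368,254)])
show("blob",[(20,318),(15,340),(15,362)]);show("carton",[(354,186),(253,250)])
def blob(sc,lo,hi,box):
    u0,v0,u1,v1=box;P=W if sc=="top" else S
    Q=P[v0:v1,u0:u1].reshape(-1,3);m=(Q[:,2]>lo)&(Q[:,2]<hi);q=Q[m]
    (c,s,a)=cv2.minAreaRect((q[:,:2]*1000).astype(np.float32));print(box,len(q),np.round(c),np.round(s),round(a,1),"zmax",np.round(q[:,2].max(),3),"mean",np.round(q.mean(0),4))
for b in[(145,190,182,206),(145,208,182,225),(145,226,182,244)]: blob("top",.03,.06,b)
blob("top",.02,.06,(115,200,140,222))
blob("top",.025,.07,(318,220,346,330)) 
blob("top",.05,.07,(318,220,346,330)) 
blob("top",.002,.02,(347,208,388,302)); blob("top",.025,.06,(347,208,388,302))
E
```

```text
bench z 0.00025258817337403674
cap (163, 198) [0.607 0.29  0.046]
cap (159, 216) [0.545 0.294 0.049]
cap (159, 235) [0.482 0.288 0.042]
cap (156, 253) [0.424 0.298 0.01 ]
roll (128, 205) [0.576 0.407 0.036]
roll (128, 212) [0.551 0.402 0.043]
roll (123, 214) [0.544 0.419 0.039]
roll (134, 214) [0.547 0.383 0.036]
post (199, 95) [0.918 0.179 0.197]
post (322, 107) [ 0.907 -0.211  0.198]
post (184, 141) [0.723 0.186 0.301]
post (325, 158) [ 0.704 -0.207  0.3  ]
pole (333, 250) [ 0.475 -0.287  0.061]
pole (334, 265) [ 0.428 -0.292  0.059]
pole (331, 320) [ 0.258 -0.287  0.058]
pole (335, 239) [ 0.512 -0.295  0.051]
pole (337, 228) [ 0.55  -0.301  0.047]
pole (326, 227) [ 0.557 -0.273  0.002]
board (352, 213) [ 0.613 -0.361  0.005]
board (381, 213) [ 0.62  -0.462  0.004]
board (383, 297) [ 0.339 -0.467  0.008]
board (351, 297) [ 0.33  -0.364 -0.001]
board (368, 254) [ 0.473 -0.409  0.032]
blob (20, 318) [0.198 0.655 0.102]
blob (15, 340) [0.13  0.673 0.073]
blob (15, 362) [0.058 0.682 0.034]
carton (354, 186) [ 0.697 -0.354  0.052]
carton (253, 250) [ 0.457 -0.028  0.035]
(145, 190, 182, 206) 226 [612. 295.] [88. 32.] 89.4 zmax 0.05 mean [0.6103 0.2921 0.0413]
(145, 208, 182, 225) 235 [550. 301.] [91. 31.] 89.1 zmax 0.051 mean [0.5487 0.2968 0.0412]
(145, 226, 182, 244) 241 [488. 292.] [31. 85.] 0.3 zmax 0.049 mean [0.4872 0.292  0.0413]
(115, 200, 140, 222) 252 [559. 409.] [56. 56.] 48.6 zmax 0.044 mean [0.5576 0.407  0.0376]
(318, 220, 346, 330) 823 [ 406. -291.] [321.  62.] 0.0 zmax 0.067 mean [ 0.3897 -0.2895  0.0553]
(318, 220, 346, 330) 721 [ 406. -291.] [321.  62.] 0.0 zmax 0.067 mean [ 0.3839 -0.2904  0.0568]
(347, 208, 388, 302) 2786 [ 479. -414.] [321. 140.] 0.3 zmax 0.019 mean [ 0.4764 -0.4124  0.0056]
(347, 208, 388, 302) 92 [ 477. -411.] [13. 68.] 3.9 zmax 0.042 mean [ 0.477  -0.4108  0.0348]
```

```bash
python3 - <<'E'
from h import *
I=np.load("top0i.npy")
a=cv2.resize(I[85:195,170:340],None,fx=4.5,fy=4.5,interpolation=cv2.INTER_CUBIC);cv2.imwrite("pics/rack.png",a)
b=cv2.resize(I[180:335,300:400],None,fx=3.8,fy=3.8,interpolation=cv2.INTER_CUBIC)
c=cv2.resize(I[175:275,110:230],None,fx=3.3,fy=3.3,interpolation=cv2.INTER_CUBIC)
H=max(b.shape[0],c.shape[0]);o=np.zeros((H,b.shape[1]+c.shape[1],3),np.uint8);o[:b.shape[0],:b.shape[1]]=b;o[:c.shape[0],b.shape[1]:]=c
cv2.imwrite("pics/crop2.png",o);print(o.shape)
E
```

```text
(589, 776, 3)
```

View pics/rack.png

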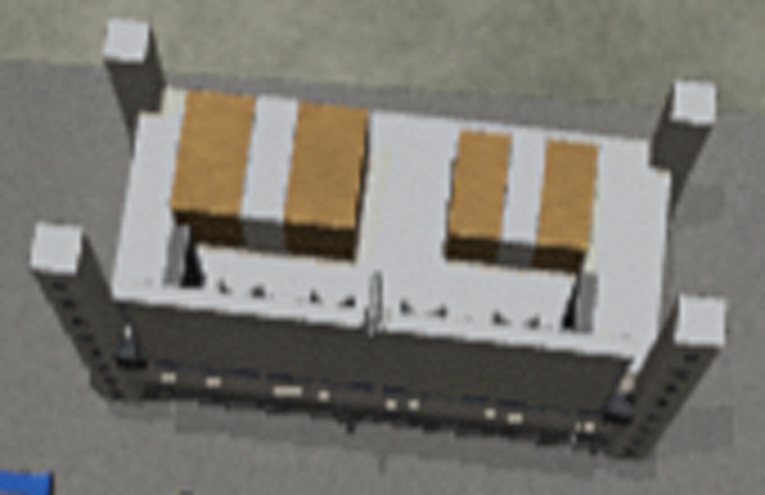

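View pics/crop2.png

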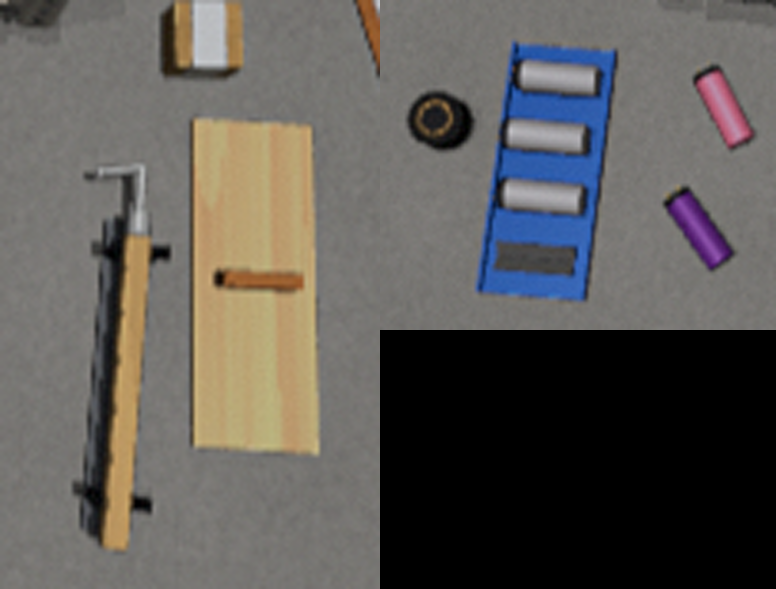

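```bash
python3 - <<'E'
from h import *
def C(x,y,s,ox,oy): return x/s+ox,y/s+oy
print("handle ends",[np.round(plane("top",*C(x,y,3.8,300,180),.057),4) for x,y in[(126,237),(149,237),(103,548),(128,548)]])
print("hook corner,tip",[np.round(plane("top",*C(x,y,3.8,300,180),.046),4) for x,y in[(139,170),(90,175)]])
print("board corners",[np.round(plane("top",*C(x,y,3.8,300,180),.005),4) for x,y in[(193,119),(312,126),(319,454),(193,446)]])
print("cleat",[np.round(plane("top",*C(x,y,3.8,300,180),.035),4) for x,y in[(227,278),(303,282)]])
print("posts",[np.round(plane("top",*C(x,y,4.5,170,85),.3),4) for x,y in[(58,249),(701,321),(128,40),(694,103)]])
print("eye",[np.round(plane("top",*C(x,y,4.5,170,85),z),4) for x,y,z in[(376,274,.321),(376,333,.279),(376,305,.3)]])
print("flap top edge",[np.round(plane("top",*C(x,y,4.5,170,85),.275),4) for x,y in[(113,298),(636,356)]])
S=cloud("scene",np.load("scene0.npy"));W=cloud("top",np.load("top0.npy"))
for n,P in(("scene",S),("top",W)):
    Q=P.reshape(-1,3);q=Q[(Q[:,2]>.293)&(Q[:,2]<.31)&(Q[:,0]>.6)&(Q[:,0]<1)&(abs(Q[:,1])<.27)]
    for s in(1,-1):
        for f in(1,-1):
            m=q[(s*q[:,1]>.1)&(f*(q[:,0]-.8)<0)]
            if len(m)>3:print(n,s,f,len(m),m[:,:2].min(0).round(3),m[:,:2].max(0).round(3))
    q=Q[(Q[:,2]>.283)&(Q[:,2]<.325)&(Q[:,0]>.6)&(Q[:,0]<.9)&(abs(Q[:,1]+.01)<.05)]
    print(n,"ring",len(q),q.mean(0).round(4) if len(q) else 0)
    if len(q):print(q.min(0),q.max(0))
E
```

```text
handle ends [array([ 0.5003, -0.2875,  0.057 ]), array([ 0.5018, -0.3073,  0.057 ]), array([ 0.2446, -0.2756,  0.057 ]), array([ 0.2461, -0.2961,  0.057 ])]
hook corner,tip [array([ 0.561 , -0.2997,  0.046 ]), array([ 0.5533, -0.2569,  0.046 ])]
board corners [array([ 0.6182, -0.3568,  0.005 ]), array([ 0.62  , -0.4654,  0.005 ]), array([ 0.3309, -0.4708,  0.005 ]), array([ 0.3293, -0.3616,  0.005 ])]
cleat [array([ 0.4738, -0.3809,  0.035 ]), array([ 0.4754, -0.4469,  0.035 ])]
posts [array([0.7251, 0.189 , 0.3   ]), array([ 0.7088, -0.209 ,  0.3   ]), array([0.8688, 0.1611, 0.3   ]), array([ 0.853 , -0.1999,  0.3   ])]
eye [array([ 0.7162, -0.0087,  0.321 ]), array([ 0.6928, -0.0107,  0.279 ]), array([ 0.7039, -0.0097,  0.3   ])]
flap top edge [array([0.7045, 0.1564, 0.275 ]), array([ 0.6915, -0.1738,  0.275 ])]
scene 1 1 92 [0.712 0.174] [0.745 0.212]
scene -1 1 161 [ 0.697 -0.223] [ 0.728 -0.191]
scene ring 80 [ 0.7075 -0.008   0.3042]
[ 0.68732847 -0.01173974  0.28391067] [ 0.72574857 -0.00267731  0.32476625]
top 1 1 118 [0.713 0.176] [0.744 0.206]
top -1 1 123 [ 0.695 -0.224] [ 0.727 -0.193]
top ring 38 [ 0.7012 -0.0078  0.3129]
[ 0.68531311 -0.01088855  0.28347608] [ 0.72235795 -0.00393132  0.32339949]
```

```bash
cat >> h.py <<'E'
from scipy.spatial.transform import Slerp
def path(wps,flip=False,step=.06,deg=10):
    """print rows from the present pose through wps [(pos,Rot,opening,step?)]"""
    p0,R0=pose();F=Ro.from_euler("x",180,degrees=True);p,R=p0,R0;n=0
    for w in wps:
        P,Q,g=w[:3];s=w[3] if len(w)>3 else step
        if flip:Q=Q*F
        P=np.array(P,float);k=max(1,int(np.ceil(max(np.linalg.norm(P-p)/s,np.degrees((R.inv()*Q).magnitude())/deg)-.05)))
        sl=Slerp([0,1],Ro.concatenate([R,Q]))
        for i in range(1,k+1):
            t=R0.inv().apply(p+(P-p)*i/k-p0)*100;a=np.degrees((R0.inv()*sl(i/k)).as_rotvec());n+=1
            print(f"[[{t[0]:.2f},{t[1]:.2f},{t[2]:.2f}],[{a[0]:.1f},{a[1]:.1f},{a[2]:.1f}],{g}],",end="\n" if n%12==0 else "")
        p,R=P,Q
    print("\nrows",n)
E
python3 - <<'E'
from h import *
p,R=pose();print(R.as_matrix().round(2))
y=np.radians(-2.6)
for f in(0,1):
    R1=down(y)*(Ro.from_euler("x",180,degrees=True) if f else Ro.identity())
    print(np.degrees((R.inv()*R1).as_rotvec()).round(1))
E
```

```text
[[-0.   -0.96  0.26]
 [-0.    0.26  0.96]
 [-1.   -0.   -0.  ]]
[-12.7  -0.1  -0. ]
[ 1.673e+02 -0.000e+00  1.000e-01]
```

```bash
python3 - <<'E'
from h import *
D=down(np.radians(-2.6));p,R=pose()
path([([.30,.56,.30],R,1),([.46,.38,.32],R,1),([.54,.18,.32],R,1),([.54,-.05,.32],D,.6),([.46,-.25,.25],D,.6)],step=.062)
E
```

```text
[[-2.90,-4.73,-1.85],[0.0,0.0,0.0],1],[[-5.81,-9.45,-3.70],[0.0,0.0,0.0],1],[[-8.71,-14.18,-5.54],[0.0,0.0,0.0],1],[[-9.20,-19.22,-8.83],[0.0,0.0,0.0],1],[[-9.70,-24.27,-12.12],[0.0,0.0,0.0],1],[[-10.20,-29.31,-15.40],[0.0,0.0,0.0],1],[[-10.69,-34.35,-18.69],[0.0,0.0,0.0],1],[[-10.69,-37.60,-22.99],[0.0,0.0,0.0],1],[[-10.68,-40.85,-27.28],[0.0,0.0,0.0],1],[[-10.68,-44.10,-31.58],[0.0,0.0,0.0],1],[[-10.67,-47.34,-35.87],[0.0,0.0,0.0],1],[[-10.67,-48.86,-41.42],[-3.2,-0.0,-0.0],0.6],
[[-10.66,-50.38,-46.97],[-6.3,-0.0,-0.0],0.6],[[-10.65,-51.89,-52.51],[-9.5,-0.0,-0.0],0.6],[[-10.65,-53.41,-58.06],[-12.7,-0.1,-0.0],0.6],[[-8.89,-52.80,-63.41],[-12.7,-0.1,-0.0],0.6],[[-7.13,-52.19,-68.76],[-12.7,-0.1,-0.0],0.6],[[-5.38,-51.57,-74.10],[-12.7,-0.1,-0.0],0.6],[[-3.62,-50.96,-79.45],[-12.7,-0.1,-0.0],0.6],
rows 19
```

Call:
carry_out(moves=[[[-3,-5,-2],[0,0,0],1],[[-6,-9.5,-4],[0,0,0],1],[[-9,-14,-5.5],[0,0,0],1],[[-9.5,-19,-9],[0,0,0],1],[[-10,-24,-12],[0,0,0],1],[[-10.5,-29,-15.5],[0,0,0],1],[[-10.7,-34,-19],[0,0,0],1],[[-10.7,-37.5,-23],[0,0,0],1],[[-10.7,-41,-27],[0,0,0],1],[[-10.7,-44,-31.5],[0,0,0],1],[[-10.7,-47,-36],[0,0,0],1],[[-10.7,-47,-36],[0,0,0],1]])

```text
time_s: 1.6
eef_pos: [0.5375, 0.1752, 0.3205]
tool_rot: [-2.783, 1.569, -1.486]
wrist_force: [-0.7, 0.5, 0.1]
grip_width: 0.0939
```

```bash
python3 - <<'E'
from h import *
st();D=down(np.radians(-2.6))
i,d=r.capture("top");cv2.imwrite("pics/top1.png",i);W=cloud("top",d)
for u,v in[(20,318),(15,340),(15,362)]:print(W[v,u].round(3),i[v,u])
path([([.52,-.05,.32],D,.6),([.436,-.2945,.20],D,.6),([.436,-.2945,.12],D,.6)],step=.062)
E
```

```text
{'time_s': 1.6, 'eef_pos': [0.537, 0.175, 0.32], 'tool_rot': [-2.783, 1.569, -1.486], 'wrist_force': [-0.679, 0.477, 0.067], 'grip_width': 0.094, 'q': [-0.757, 0.166, 0.378, 1.736, -0.063, 1.252, 0.933]}
[0.199 0.651 0.109] [9 5 9]
[0.13  0.673 0.073] [22 21 23]
[0.059 0.682 0.034] [22 19 22]
[[0.01,-1.12,-5.60],[-3.2,-0.0,-0.0],0.6],[[0.03,-2.24,-11.21],[-6.4,-0.0,-0.0],0.6],[[0.04,-3.36,-16.81],[-9.7,-0.1,-0.0],0.6],[[0.06,-4.47,-22.41],[-12.9,-0.1,-0.0],0.6],[[2.46,-4.16,-27.57],[-12.9,-0.1,-0.0],0.6],[[4.87,-3.85,-32.73],[-12.9,-0.1,-0.0],0.6],[[7.28,-3.53,-37.89],[-12.9,-0.1,-0.0],0.6],[[9.68,-3.22,-43.04],[-12.9,-0.1,-0.0],0.6],[[12.09,-2.91,-48.20],[-12.9,-0.1,-0.0],0.6],[[16.09,-2.91,-48.20],[-12.9,-0.1,-0.0],0.6],[[20.09,-2.91,-48.19],[-12.9,-0.1,-0.0],0.6],
rows 11
```

View pics/top1.png

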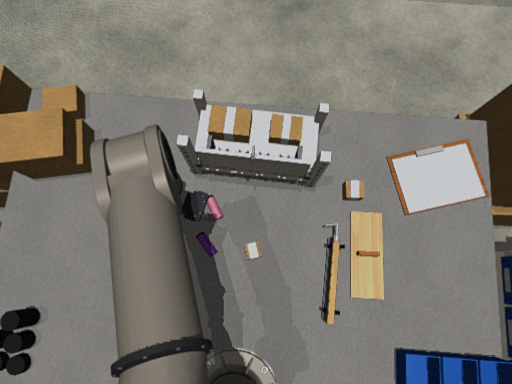

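```bash
python3 - <<'E'
from h import *
i,d=r.capture("scene");t=cv2.imread("pics/top1.png");T=np.load("top0i.npy")
W=cloud("top",r.capture("top")[1]);Q=W[295:384,0:60].reshape(-1,3);S=cloud("scene",d)
print(np.round(W[300:384:6,0:48:6,2],3))
o=np.hstack([cv2.resize(x,(400,400),interpolation=cv2.INTER_CUBIC) for x in(t[304:384,0:80],i[85:135,230:290])]);cv2.imwrite("pics/blk.png",o)
E
```

```text
[[ 0.003 -0.007 -0.002 -0.     0.    -0.001 -0.001  0.003]
 [ 0.002  0.001 -0.     0.002  0.004  0.003 -0.     0.003]
 [ 0.     0.114  0.11   0.097  0.075  0.045  0.017 -0.002]
 [-0.004  0.114  0.112  0.112  0.087  0.054  0.022 -0.001]
 [ 0.11   0.112  0.112  0.108  0.073  0.036  0.003  0.001]
 [ 0.036  0.114  0.092  0.003  0.002  0.    -0.002 -0.003]
 [ 0.064  0.036  0.071  0.071  0.053  0.026 -0.002 -0.001]
 [ 0.072  0.073  0.071  0.071  0.057  0.027 -0.001  0.002]
 [ 0.043  0.077  0.072  0.077  0.044 -0.    -0.003  0.001]
 [ 0.023  0.004 -0.003  0.017  0.01  -0.001 -0.003  0.003]
 [ 0.036  0.019  0.034  0.034  0.03   0.001  0.004  0.001]
 [ 0.038  0.035  0.035  0.036  0.034 -0.004  0.001 -0.002]
 [ 0.001 -0.     0.032  0.036 -0.001 -0.001 -0.002 -0.001]
 [ 0.001  0.001 -0.001  0.002  0.     0.002 -0.001 -0.002]]
```

View pics/blk.png

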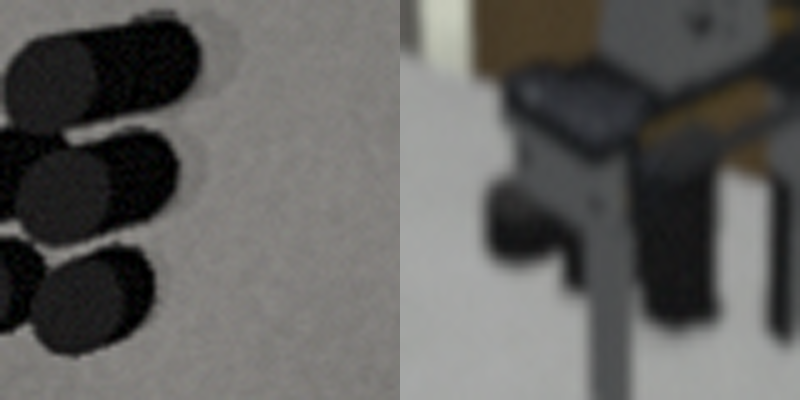

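Call:
carry_out(moves=[[[0,-1,-5.6],[-3,0,0],0.6],[[0,-2,-11],[-6,0,0],0.6],[[0,-3.5,-17],[-9,0,0],0.6],[[0,-4.5,-22.5],[-12.9,0,0],0.6],[[2.5,-4.2,-27.5],[-12.9,0,0],0.6],[[5,-3.8,-33],[-12.9,0,0],0.6],[[7,-3.5,-38],[-12.9,0,0],0.6],[[9.5,-3.2,-43],[-12.9,0,0],0.6],[[12,-2.9,-48.2],[-12.9,0,0],0.6],[[16,-2.9,-48.2],[-12.9,0,0],0.6],[[20,-2.9,-48.2],[-12.9,0,0],0.6],[[20,-2.9,-48.2],[-12.9,0,0],0.6]])

```text
time_s: 3.25
eef_pos: [0.4362, -0.2907, 0.1185]
tool_rot: [1.53, 1.565, 3.061]
wrist_force: [0.6, 0.5, -0.3]
grip_width: 0.0565
```

```bash
python3 - <<'E'
from h import *
D=down(np.radians(-2.6));st()
path([([.436,-.294,.08],D,.6),([.436,-.294,.035],D,.6),([.436,-.294,.035],D,0)],step=.04)
E
```

```text
{'time_s': 3.25, 'eef_pos': [0.436, -0.291, 0.119], 'tool_rot': [1.53, 1.565, 3.061], 'wrist_force': [0.558, 0.536, -0.266], 'grip_width': 0.056, 'q': [-0.07, 0.351, 0.65, 2.058, -0.283, 0.826, 2.277]}
[[3.85,-0.02,-0.33],[0.3,0.0,-0.3],0.6],[[6.10,-0.03,-0.34],[0.3,0.0,-0.3],0.6],[[8.35,-0.04,-0.34],[0.3,0.0,-0.3],0.6],[[8.35,-0.04,-0.34],[0.3,0.0,-0.3],0],
rows 4
```

Call:
carry_out(moves=[[[3.85,0,-0.33],[0.3,0,-0.3],0.6],[[6.1,0,-0.33],[0.3,0,-0.3],0.6],[[8.35,0,-0.33],[0.3,0,-0.3],0.6],[[8.35,0,-0.33],[0.3,0,-0.3],0.6],[[8.35,0,-0.33],[0.3,0,-0.3],0],[[8.35,0,-0.33],[0.3,0,-0.3],0],[[8.35,0,-0.33],[0.3,0,-0.3],0],[[8.35,0,-0.33],[0.3,0,-0.3],0],[[8.35,0,-0.33],[0.3,0,-0.3],0]])

```text
time_s: 4.38
eef_pos: [0.4359, -0.2939, 0.0354]
tool_rot: [-0.594, 1.57, 0.932]
wrist_force: [-0.2, 1.4, 7.7]
grip_width: 0.0221
```

Call:
carry_out(moves=[[[-1.5,0,0],[0,0,0],0],[[-4,0,0],[0,0,0],0],[[-8,0,0],[0,0,0],0],[[-13,0,0],[0,0,0],0],[[-18,0,0],[0,0,0],0],[[-23,0,0],[0,0,0],0],[[-26.5,0,0],[0,0,0],0],[[-26.5,0,0],[0,0,0],0]])

```text
time_s: 5.38
eef_pos: [0.4363, -0.2948, 0.3034]
tool_rot: [-1.615, 1.566, -0.09]
wrist_force: [0.1, -0.1, -1.1]
grip_width: 0.0218
```

```bash
python3 - <<'E'
from h import *
st()
i,d=r.capture("scene");j,e=r.capture("top");cv2.imwrite("pics/lift.png",np.hstack([cv2.resize(i[150:350,60:320],None,fx=1.54,fy=1.54),cv2.resize(j[150:350,250:450],None,fx=1.54,fy=1.54)]))
E
```

```text
{'time_s': 5.375, 'eef_pos': [0.436, -0.295, 0.303], 'tool_rot': [-1.615, 1.566, -0.09], 'wrist_force': [0.111, -0.06, -1.09], 'grip_width': 0.022, 'q': [-0.207, 0.11, 0.752, 1.858, -0.083, 1.2, 2.097]}
```

View pics/lift.png

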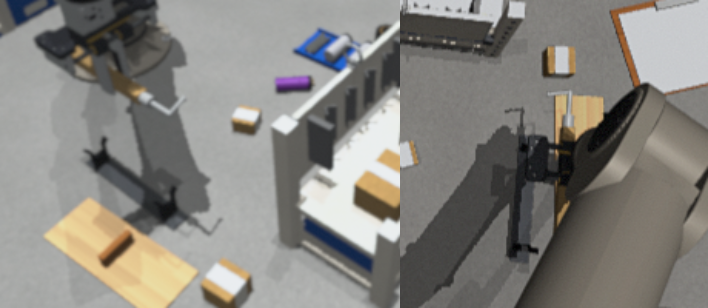

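```bash
python3 - <<'E'
from h import *
print(plane("top",360.4,210.4,.314),plane("top",348.7,213,.314))
for n in("top","scene"):
    i,d=r.capture(n);W=cloud(n,d).reshape(-1,3)
    q=W[(W[:,0]>.535)&(W[:,0]<.59)&(abs(W[:,1]+.285)<.04)&(W[:,2]>.27)&(W[:,2]<.36)]
    pin=q[(q[:,1]>-.292)];print(n,len(q),"rod",q[q[:,1]<-.292].mean(0).round(4),"pin",len(pin),pin.mean(0).round(4),pin.min(0).round(3),pin.max(0).round(3))
    h=W[(W[:,0]>.46)&(W[:,0]<.50)&(abs(W[:,1]+.297)<.03)&(W[:,2]>.27)&(W[:,2]<.36)];print(" handle front",len(h),h.mean(0).round(4),h[:,2].max())
E
```

```text
[ 0.56169437 -0.30184018  0.314     ] [ 0.55241877 -0.27132558  0.314     ]
top 69 rod [ 0.5527 -0.2983  0.3146] pin 26 [ 0.5605 -0.2765  0.3139] [ 0.555 -0.291  0.309] [ 0.565 -0.262  0.318]
 handle front 75 [ 0.4904 -0.2938  0.3202] 0.3265469839420111
scene 76 rod [ 0.5541 -0.2998  0.3145] pin 29 [ 0.5621 -0.2747  0.3139] [ 0.556 -0.29   0.31 ] [ 0.566 -0.26   0.317]
 handle front 149 [ 0.4804 -0.2998  0.3191] 0.3243616806722137
```

```bash
python3 - <<'E'
from h import *
D=down(np.radians(-2.5))
path([([.48,-.066,.31],D,0),([.55,-.066,.2925],D,0),([.5845,-.066,.2925],D,0)],step=.05)
E
```

```text
[[-0.20,-0.69,4.59],[-0.0,0.0,-0.0],0],[[-0.41,-1.38,9.18],[-0.0,0.0,-0.0],0],[[-0.61,-2.07,13.77],[-0.0,0.0,-0.0],0],[[-0.82,-2.76,18.37],[-0.1,0.0,-0.1],0],[[-1.02,-3.45,22.96],[-0.1,0.0,-0.1],0],[[-0.15,-6.95,23.11],[-0.1,0.0,-0.1],0],[[0.72,-10.45,23.27],[-0.1,0.0,-0.1],0],[[0.72,-13.89,23.42],[-0.1,0.0,-0.1],0],
rows 8
```

Call:
carry_out(moves=[[[-0.2,-0.7,4.6],[0,0,0],0],[[-0.4,-1.4,9.2],[0,0,0],0],[[-0.6,-2,13.8],[0,0,0],0],[[-0.8,-2.8,18.4],[0,0,0],0],[[-1,-3.4,23],[0,0,0],0],[[-0.1,-7,23.1],[0,0,0],0],[[0.7,-10.5,23.3],[0,0,0],0],[[0.7,-13.9,23.4],[0,0,0],0],[[0.7,-13.9,23.4],[0,0,0],0],[[0.7,-13.9,23.4],[0,0,0],0]])

```text
time_s: 6.82
eef_pos: [0.5837, -0.0667, 0.2916]
tool_rot: [1.547, 1.568, 3.072]
wrist_force: [-0.1, -1.1, -1.3]
grip_width: 0.022
```

```bash
cat > hook.py <<'E'
from h import *
import sys
st()
p,_=pose()
ims=[]
for n in("top","scene"):
    i,d=r.capture(n);W=cloud(n,d).reshape(-1,3)
    e=p+[.122,.0125,.0095]
    q=W[(abs(W[:,0]-e[0])<.03)&(W[:,1]>e[1]-.007)&(W[:,1]<e[1]+.022)&(abs(W[:,2]-e[2])<.014)]
    print(n,"exp",e.round(4),"pin",len(q),q.mean(0).round(4) if len(q) else 0,q.min(0).round(3) if len(q) else 0,q.max(0).round(3) if len(q) else 0)
    u,v=proj(n,e)[0].astype(int);ims.append(cv2.resize(i[max(0,v-45):v+45,max(0,u-45):u+45],(390,390),interpolation=cv2.INTER_CUBIC))
cv2.imwrite(f"pics/{sys.argv[1]}.png",np.hstack(ims))
E
python3 hook.py stage
```

```text
{'time_s': 6.825, 'eef_pos': [0.584, -0.067, 0.292], 'tool_rot': [1.547, 1.568, 3.072], 'wrist_force': [-0.056, -1.141, -1.313], 'grip_width': 0.022, 'q': [-0.453, 0.243, 0.557, 1.735, -0.137, 1.206, 1.665]}
top exp [ 0.7057 -0.0542  0.3011] pin 0 0 0 0
scene exp [ 0.7057 -0.0542  0.3011] pin 19 [ 0.7098 -0.045   0.3059] [ 0.704 -0.06   0.304] [ 0.714 -0.035  0.309]
```

View pics/stage.png

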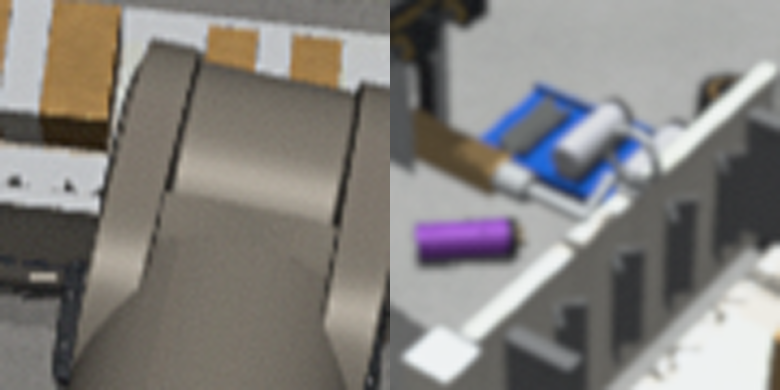

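Call:
carry_out(moves=[[[0,0.1,0.8],[0,0,0],0],[[0,0.15,1.6],[0,0,0],0],[[0,0.15,2.4],[0,0,0],0],[[0,0.15,3.2],[0,0,0],0],[[0,0.15,4.0],[0,0,0],0],[[0,0.15,4.6],[0,0,0],0],[[0,0.15,4.6],[0,0,0],0]])

```text
time_s: 7.8
eef_pos: [0.5844, -0.0199, 0.2924]
tool_rot: [1.124, 1.569, 2.65]
wrist_force: [0.3, 0.1, -1.3]
grip_width: 0.0219
```

```bash
python3 hook.py ins
```

```text
{'time_s': 7.8, 'eef_pos': [0.584, -0.02, 0.292], 'tool_rot': [1.124, 1.569, 2.65], 'wrist_force': [0.295, 0.058, -1.267], 'grip_width': 0.022, 'q': [-0.517, 0.234, 0.534, 1.74, -0.128, 1.204, 1.577]}
top exp [ 0.7064 -0.0074  0.3019] pin 0 0 0 0
scene exp [ 0.7064 -0.0074  0.3019] pin 57 [ 0.7098 -0.0066  0.3028] [ 0.688 -0.014  0.289] [0.726 0.013 0.315]
```

View pics/ins.png

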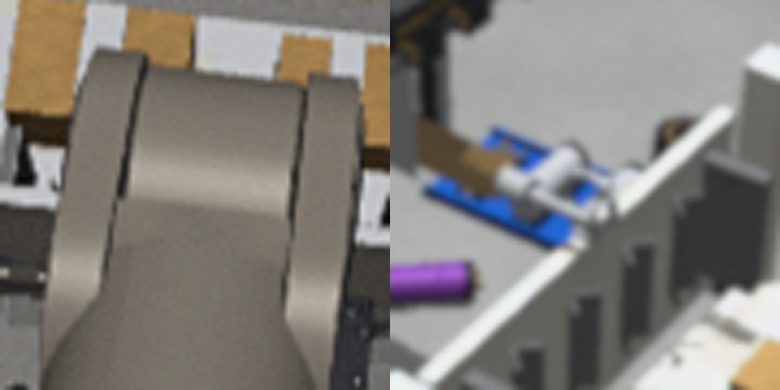

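```bash
cat > arc.py <<'E'
from h import *
import sys
a0,a1,n=map(float,sys.argv[1:4]);T=[float(x) for x in sys.argv[4:6]] if len(sys.argv)>4 else [0,0]
y=np.radians(-2.45);H=np.array([.7065,-.008,.126]);b=np.array([-np.cos(y),-np.sin(y),0]);rad=.176
W=[]
for k in range(1,int(n)+1):
    s=k/n;a=np.radians(a0+(a1-a0)*s);t=np.radians(T[0]+(T[1]-T[0])*s)
    pin=H+rad*(np.sin(a)*b+np.cos(a)*np.array([0,0,1]));R=down(y,t)
    W.append((pin-R.apply([-.0095,-.122,.018]),R,0))
path(W,step=.06)
print("last TCP",W[-1][0].round(4))
E
python3 arc.py 0 28 12
```

```text
[[0.01,0.76,-0.01],[-0.2,0.0,-0.1],0],[[0.06,1.48,-0.02],[-0.2,0.0,-0.1],0],[[0.13,2.19,-0.02],[-0.2,0.0,-0.1],0],[[0.24,2.90,-0.02],[-0.2,0.0,-0.1],0],[[0.37,3.61,-0.02],[-0.2,0.0,-0.1],0],[[0.53,4.30,-0.02],[-0.2,0.0,-0.1],0],[[0.72,5.00,-0.03],[-0.2,0.0,-0.1],0],[[0.93,5.68,-0.03],[-0.2,0.0,-0.1],0],[[1.18,6.35,-0.03],[-0.2,0.0,-0.1],0],[[1.45,7.02,-0.03],[-0.2,0.0,-0.1],0],[[1.75,7.67,-0.03],[-0.2,0.0,-0.1],0],[[2.07,8.31,-0.04],[-0.2,0.0,-0.1],0],

rows 12
last TCP [ 0.5013 -0.0172  0.2719]
```

Call:
carry_out(moves=[[[0,0.75,0],[0,0,0],0],[[0.05,1.5,0],[0,0,0],0],[[0.1,2.2,0],[0,0,0],0],[[0.2,2.9,0],[0,0,0],0],[[0.35,3.6,0],[0,0,0],0],[[0.5,4.3,0],[0,0,0],0],[[0.7,5,0],[0,0,0],0],[[0.9,5.7,0],[0,0,0],0],[[1.2,6.35,0],[0,0,0],0],[[1.45,7,0],[0,0,0],0],[[1.75,7.65,0],[0,0,0],0],[[2.05,8.3,0],[0,0,0],0]])

```text
time_s: 9.4
eef_pos: [0.5009, -0.0169, 0.2719]
tool_rot: [1.193, 1.569, 2.718]
wrist_force: [2.5, -0.7, -1.7]
grip_width: 0.0217
```

```bash
python3 hook.py arc1; python3 arc.py 28 60 12 0 -5
```

```text
{'time_s': 9.4, 'eef_pos': [0.501, -0.017, 0.272], 'tool_rot': [1.193, 1.569, 2.718], 'wrist_force': [2.521, -0.714, -1.684], 'grip_width': 0.022, 'q': [-0.576, 0.08, 0.518, 1.938, -0.045, 1.136, 1.485]}
top exp [ 0.6229 -0.0044  0.2814] pin 0 0 0 0
scene exp [ 0.6229 -0.0044  0.2814] pin 48 [ 0.6329 -0.0029  0.2798] [ 0.619 -0.01   0.268] [0.653 0.015 0.295]
[[0.30,0.63,-0.04],[-0.2,0.1,0.3],0],[[0.65,1.33,-0.04],[-0.2,0.1,0.7],0],[[1.03,2.01,-0.04],[-0.2,0.1,1.1],0],[[1.44,2.66,-0.05],[-0.2,0.1,1.5],0],[[1.88,3.29,-0.05],[-0.2,0.1,1.9],0],[[2.34,3.90,-0.05],[-0.2,0.1,2.3],0],[[2.84,4.47,-0.05],[-0.2,0.1,2.8],0],[[3.36,5.02,-0.05],[-0.2,0.1,3.2],0],[[3.91,5.54,-0.06],[-0.2,0.1,3.6],0],[[4.48,6.03,-0.06],[-0.2,0.1,4.0],0],[[5.07,6.49,-0.06],[-0.2,0.1,4.4],0],[[5.68,6.91,-0.06],[-0.2,0.1,4.8],0],

rows 12
last TCP [ 0.4312 -0.0142  0.2152]
```

View pics/arc1.png

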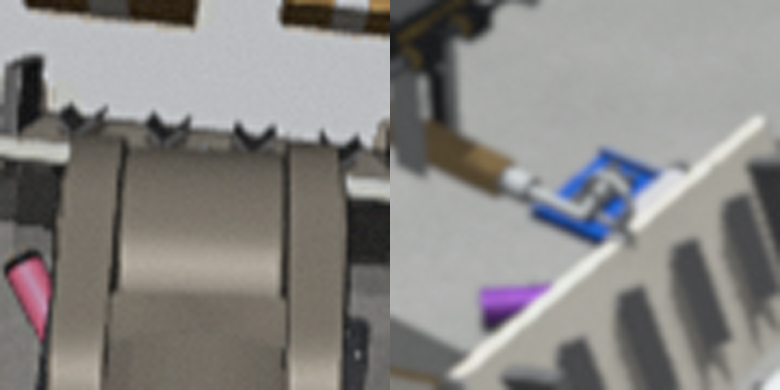

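Call:
carry_out(moves=[[[0.3,0.65,0],[0,0,0.3],0],[[0.65,1.3,0],[0,0,0.7],0],[[1.05,2,0],[0,0,1.1],0],[[1.45,2.65,0],[0,0,1.5],0],[[1.9,3.3,0],[0,0,1.9],0],[[2.35,3.9,0],[0,0,2.3],0],[[2.85,4.45,0],[0,0,2.8],0],[[3.35,5,0],[0,0,3.2],0],[[3.9,5.55,0],[0,0,3.6],0],[[4.5,6,0],[0,0,4],0],[[5.05,6.5,0],[0,0,4.4],0],[[5.7,6.9,0],[0,0,4.8],0]])

```text
time_s: 11.0
eef_pos: [0.4309, -0.0136, 0.2146]
tool_rot: [1.559, 1.484, 3.084]
wrist_force: [0.0, -0.3, 1.1]
grip_width: 0.0214
```

```bash
python3 hook.py arc2; python3 arc.py 60 86 12 -5 -15
```

```text
{'time_s': 11.0, 'eef_pos': [0.431, -0.014, 0.215], 'tool_rot': [1.559, 1.484, 3.084], 'wrist_force': [0.012, -0.34, 1.059], 'grip_width': 0.021, 'q': [-0.583, 0.065, 0.505, 2.088, -0.049, 1.084, 1.472]}
top exp [ 0.5529 -0.0011  0.2241] pin 0 0 0 0
scene exp [ 0.5529 -0.0011  0.2241] pin 46 [ 0.563  -0.0006  0.2224] [ 0.545 -0.008  0.21 ] [0.583 0.016 0.237]
[[0.33,0.22,-0.06],[-0.2,0.1,0.8],0],[[0.77,0.48,-0.06],[-0.2,0.1,1.6],0],[[1.22,0.71,-0.06],[-0.1,0.1,2.4],0],[[1.68,0.91,-0.06],[-0.1,0.1,3.3],0],[[2.14,1.09,-0.06],[-0.1,0.1,4.1],0],[[2.61,1.24,-0.06],[-0.1,0.1,4.9],0],[[3.09,1.36,-0.06],[-0.1,0.1,5.8],0],[[3.57,1.45,-0.06],[-0.1,0.1,6.6],0],[[4.05,1.52,-0.06],[-0.1,0.1,7.4],0],[[4.54,1.56,-0.07],[-0.1,0.1,8.3],0],[[5.03,1.57,-0.07],[-0.1,0.1,9.1],0],[[5.51,1.56,-0.07],[-0.1,0.1,9.9],0],

rows 12
last TCP [ 0.4101 -0.0133  0.1607]
```

Call:
carry_out(moves=[[[0.35,0.2,0],[0,0,0.8],0],[[0.75,0.5,0],[0,0,1.6],0],[[1.2,0.7,0],[0,0,2.4],0],[[1.7,0.9,0],[0,0,3.3],0],[[2.15,1.1,0],[0,0,4.1],0],[[2.6,1.25,0],[0,0,4.9],0],[[3.1,1.35,0],[0,0,5.8],0],[[3.55,1.45,0],[0,0,6.6],0],[[4.05,1.5,0],[0,0,7.4],0],[[4.55,1.55,0],[0,0,8.3],0],[[5,1.55,0],[0,0,9.1],0],[[5.5,1.55,0],[0,0,9.9],0]])

```text
time_s: 12.6
eef_pos: [0.4103, -0.0127, 0.1605]
tool_rot: [1.568, 1.309, 3.094]
wrist_force: [0.3, -0.2, 0.1]
grip_width: 0.0218
```

```bash
python3 hook.py arc3; python3 arc.py 86 97 8 -15 -15
```

```text
{'time_s': 12.6, 'eef_pos': [0.41, -0.013, 0.16], 'tool_rot': [1.568, 1.309, 3.094], 'wrist_force': [0.302, -0.172, 0.103], 'grip_width': 0.022, 'q': [-0.532, 0.239, 0.508, 2.075, -0.148, 1.124, 1.586]}
top exp [ 5.323e-01 -2.000e-04  1.700e-01] pin 0 0 0 0
scene exp [ 5.323e-01 -2.000e-04  1.700e-01] pin 25 [ 5.391e-01 -3.000e-04  1.652e-01] [ 0.523 -0.004  0.156] [0.555 0.004 0.171]
[[0.37,-0.08,-0.06],[-0.1,0.0,-0.0],0],[[0.78,-0.18,-0.06],[-0.1,0.0,-0.0],0],[[1.19,-0.28,-0.06],[-0.1,0.0,-0.0],0],[[1.59,-0.40,-0.06],[-0.1,0.0,-0.0],0],[[2.00,-0.52,-0.06],[-0.1,0.0,-0.0],0],[[2.40,-0.66,-0.06],[-0.1,0.0,-0.0],0],[[2.79,-0.80,-0.06],[-0.1,0.0,-0.0],0],[[3.19,-0.96,-0.06],[-0.1,0.0,-0.0],0],
rows 8
last TCP [ 0.411  -0.0134  0.127 ]
```

Call:
carry_out(moves=[[[0.35,-0.1,0],[0,0,0],0],[[0.8,-0.2,0],[0,0,0],0],[[1.2,-0.3,0],[0,0,0],0],[[1.6,-0.4,0],[0,0,0],0],[[2,-0.5,0],[0,0,0],0],[[2.4,-0.65,0],[0,0,0],0]])

```text
time_s: 13.45
eef_pos: [0.41, -0.0127, 0.135]
tool_rot: [1.57, 1.308, 3.096]
wrist_force: [-1.6, -0.3, 2.1]
grip_width: 0.0218
```

```bash
cat > flap.py <<'E'
from h import *
for n in("top","scene"):
    i,d=r.capture(n);W=cloud(n,d).reshape(-1,3)
    y=np.radians(-2.45);c,s=np.cos(y),np.sin(y);L=(W-[.7065,-.008,0])@np.array([[c,-s,0],[s,c,0],[0,0,1]])
    # margin strips outside the cradle end walls
    m=(L[:,0]<-.03)&(L[:,0]>-.145)&(abs(L[:,1])>.142)&(abs(L[:,1])<.16)&(L[:,2]>.08)&(L[:,2]<.24)
    q=L[m];ok=len(q)>10
    if ok:
        k=np.polyfit(q[:,0],q[:,2],1);res=q[:,2]-np.polyval(k,q[:,0])
        g=abs(res)<.006;k=np.polyfit(q[g,0],q[g,2],1);print(n,g.sum(),"angle",90+np.degrees(np.arctan(k[0])) ,"z at hinge,at -.1",k[1],np.polyval(k,-.1))
E
python3 flap.py; python3 hook.py arc4
```

```text
top 366 angle 90.12635906957168 z at hinge,at -.1 0.13172092314155923 0.13150038460363578
scene 153 angle 90.20285141450488 z at hinge,at -.1 0.13276240997391797 0.1324083659871052
{'time_s': 13.55, 'eef_pos': [0.41, -0.013, 0.135], 'tool_rot': [1.571, 1.308, 3.097], 'wrist_force': [-0.299, -0.227, 1.104], 'grip_width': 0.022, 'q': [-0.52, 0.28, 0.5, 2.097, -0.171, 1.069, 1.609]}
top exp [ 5.320e-01 -3.000e-04  1.444e-01] pin 0 0 0 0
scene exp [ 5.320e-01 -3.000e-04  1.444e-01] pin 33 [ 5.416e-01 -5.000e-04  1.388e-01] [ 0.516 -0.007  0.131] [0.562 0.016 0.147]
```

Call:
carry_out(moves=[[[0.15,0,0],[0,0,0],0],[[0.3,-0.1,0],[0,0,0],0],[[0.3,-0.1,0],[0,0,0],0]])

```text
time_s: 14.02
eef_pos: [0.4103, -0.0128, 0.1321]
tool_rot: [1.571, 1.308, 3.096]
wrist_force: [-0.6, -0.3, 0.9]
grip_width: 0.022
```

```bash
python3 flap.py; python3 - <<'E'
from h import *
st();p,R=pose();print(R.inv().apply([0,0,.005])*100, R.inv().apply([0.00,-.05,.0])*100)
E
```

```text
top 367 angle 90.07627268638211 z at hinge,at -.1 0.13139150001904404 0.13125837898973772
scene 155 angle 89.94897145327413 z at hinge,at -.1 0.13242949076048371 0.13251855239931895
{'time_s': 14.125, 'eef_pos': [0.41, -0.013, 0.132], 'tool_rot': [1.571, 1.308, 3.096], 'wrist_force': [-1.116, -0.198, 0.819], 'grip_width': 0.022, 'q': [-0.518, 0.285, 0.499, 2.099, -0.174, 1.063, 1.612]}
[-4.82825701e-01  1.29920524e-01  1.08450689e-05] [-0.05915834 -0.21943414 -4.99483222]
```

Call:
carry_out(moves=[[[0.2,-0.05,0],[0,0,0],0],[[0.4,-0.1,0],[0,0,0],0],[[0.6,-0.15,0],[0,0,0],0],[[0.6,-0.15,0],[0,0,0],0]])

```text
time_s: 14.62
eef_pos: [0.41, -0.0128, 0.1258]
tool_rot: [1.571, 1.307, 3.097]
wrist_force: [-2.2, -0.6, 1.3]
grip_width: 0.0218
```

```bash
python3 flap.py; python3 hook.py arc5
```

```text
top 374 angle 89.82625612133424 z at hinge,at -.1 0.13119012657321452 0.13149336777648682
scene 153 angle 90.1369996350068 z at hinge,at -.1 0.13263530926497377 0.13239619933879326
{'time_s': 14.725, 'eef_pos': [0.41, -0.013, 0.126], 'tool_rot': [1.571, 1.308, 3.096], 'wrist_force': [-2.392, -0.224, -0.032], 'grip_width': 0.022, 'q': [-0.515, 0.295, 0.497, 2.104, -0.18, 1.049, 1.618]}
top exp [ 5.321e-01 -3.000e-04  1.354e-01] pin 0 0 0 0
scene exp [ 5.321e-01 -3.000e-04  1.354e-01] pin 41 [ 0.5395 -0.0006  0.1361] [ 0.516 -0.005  0.121] [0.561 0.007 0.148]
```

View pics/arc5.png

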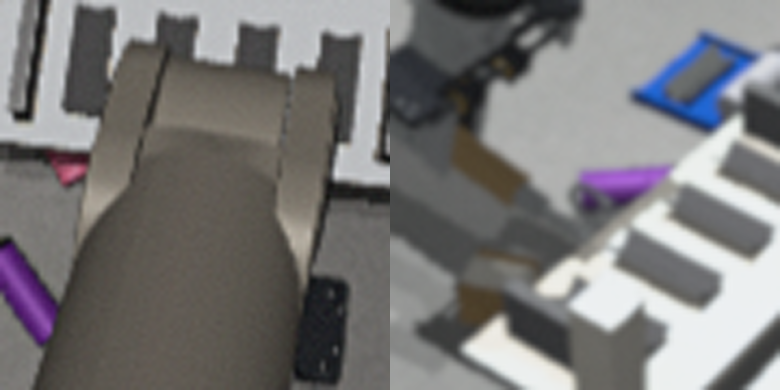

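Call:
carry_out(moves=[[[-0.4,0.1,0],[0,0,0],0],[[-0.8,0.2,0],[0,0,0],0],[[-0.8,0.2,-0.8],[0,0,0],0],[[-0.8,0.2,-1.6],[0,0,0],0],[[-0.8,0.2,-2.4],[0,0,0],0],[[-0.8,0.2,-3.2],[0,0,0],0],[[-0.8,0.2,-4],[0,0,0],0],[[-0.8,0.2,-5],[0,0,0],0],[[-0.8,0.2,-6],[0,0,0],0],[[-0.8,0.2,-6],[0,0,0],0]])

```text
time_s: 16.08
eef_pos: [0.4075, -0.0735, 0.1342]
tool_rot: [1.572, 1.308, 3.096]
wrist_force: [-0.1, 0.3, -1.4]
grip_width: 0.0218
```

```bash
python3 flap.py; python3 - <<'E'
from h import *
st();D=down(np.radians(-2.5));
path([([.41,-.09,.20],D,0),([.436,-.18,.30],D,0),([.436,-.294,.30],D,0)],step=.05,deg=8)
E
```

```text
top 244 angle 90.28706517028333 z at hinge,at -.1 0.13193785760655477 0.13143683017528843
scene 156 angle 90.36209469073954 z at hinge,at -.1 0.13314042911966764 0.13250844625028166
{'time_s': 16.175, 'eef_pos': [0.408, -0.073, 0.134], 'tool_rot': [1.571, 1.308, 3.096], 'wrist_force': [-0.407, 0.021, -2.308], 'grip_width': 0.022, 'q': [-0.429, 0.291, 0.538, 2.092, -0.15, 1.067, 1.724]}
[[-3.22,0.70,-0.86],[-0.1,0.0,-7.5],0],[[-6.44,1.40,-1.72],[-0.1,0.0,-15.1],0],[[-9.92,1.30,-4.68],[-0.1,0.0,-15.1],0],[[-13.40,1.20,-7.64],[-0.1,0.0,-15.1],0],[[-16.88,1.10,-10.59],[-0.1,0.0,-15.1],0],[[-16.92,0.93,-14.39],[-0.1,0.0,-15.1],0],[[-16.97,0.76,-18.19],[-0.1,0.0,-15.1],0],[[-17.01,0.59,-21.98],[-0.1,0.0,-15.1],0],
rows 8
```

Call:
carry_out(moves=[[[-3,0.9,-0.9],[0,0,-4],0],[[-6.4,1.4,-1.7],[0,0,-11],0],[[-9.9,1.3,-4.7],[0,0,-15.1],0],[[-13.4,1.2,-7.6],[0,0,-15.1],0],[[-16.9,1.1,-10.6],[0,0,-15.1],0],[[-16.9,0.9,-14.4],[0,0,-15.1],0],[[-17,0.75,-18.2],[0,0,-15.1],0],[[-17,0.6,-22],[0,0,-15.1],0],[[-17,0.6,-22],[0,0,-15.1],0]])

```text
time_s: 17.3
eef_pos: [0.4353, -0.2963, 0.2997]
tool_rot: [3.004, 1.57, -1.757]
wrist_force: [0.1, 0.9, -1.3]
grip_width: 0.0218
```

```bash
cat > pole.py <<'E'
from h import *
st();p,_=pose();y=np.radians(-2.6)
f=np.array([np.cos(y),np.sin(y),0]);l=np.array([-f[1],f[0],0])
for n in("top","scene"):
    i,d=r.capture(n);W=cloud(n,d).reshape(-1,3)-p;L=np.c_[W@f,W@l,W[:,2]]
    m=(abs(L[:,1])<.008)&(L[:,2]>-.09)&(L[:,2]<.1);a=L[m&(L[:,0]>.02)&(L[:,0]<.062)];b=L[m&(L[:,0]>.075)&(L[:,0]<.12)];t=L[m&(L[:,0]<-.05)&(L[:,0]>-.19)&(L[:,2]<.06)]
    k=L[(L[:,0]>.10)&(L[:,0]<.145)&(abs(L[:,1])<.05)&(abs(L[:,2])<.06)&(L[:,1]>.008)]
    for nm,q in(("handle",a),("rod",b),("tail",t),("pin",k)):
        if len(q)>4:print(n,nm,len(q),np.median(q,0).round(4))
E
python3 pole.py
```

```text
{'time_s': 17.3, 'eef_pos': [0.435, -0.296, 0.3], 'tool_rot': [3.004, 1.57, -1.757], 'wrist_force': [0.058, 0.904, -1.275], 'grip_width': 0.022, 'q': [-0.249, 0.121, 0.806, 1.862, -0.093, 1.196, 2.109]}
top handle 39 [0.0532 0.0002 0.0261]
top rod 71 [0.0918 0.0008 0.0234]
top tail 41 [-0.06    0.0035  0.0171]
top pin 30 [0.1241 0.0258 0.0229]
scene handle 83 [ 0.0414 -0.001   0.0257]
scene rod 85 [ 0.0895 -0.0014  0.0231]
scene tail 73 [-0.0716 -0.0044  0.0155]
scene pin 33 [0.1268 0.0242 0.0238]
```

```bash
python3 - <<'E'
from h import *
p,R=pose();print("yaw now",np.degrees(np.arctan2(-R.as_matrix()[1,1],-R.as_matrix()[0,1])))
D=down(np.radians(-2.6),np.radians(-5));a=[.435,-.2942]
path([(a+[.20],D,0),(a+[.10],D,0),(a+[.07],D,0,.03),(a+[.037],D,0,.015)],step=.05)
E
```

```text
yaw now -2.62819918252035
[[4.98,0.04,-0.03],[-0.0,0.0,2.5],0],[[9.96,0.08,-0.05],[-0.0,0.0,5.0],0],[[14.96,0.08,-0.06],[-0.0,0.0,5.0],0],[[19.96,0.08,-0.06],[-0.0,0.0,5.0],0],[[22.96,0.08,-0.06],[-0.0,0.0,5.0],0],[[24.06,0.08,-0.06],[-0.0,0.0,5.0],0],[[25.16,0.08,-0.06],[-0.0,0.0,5.0],0],[[26.26,0.08,-0.06],[-0.0,0.0,5.0],0],
rows 8
```

Call:
carry_out(moves=[[[5,0,-0.05],[0,0,2.5],0],[[10,0.1,-0.05],[0,0,5],0],[[15,0.1,-0.05],[0,0,5],0],[[20,0.1,-0.05],[0,0,5],0],[[20,0.1,-0.05],[0,0,5],0],[[20,0.1,-0.05],[0,0,5],0]])

```text
time_s: 18.15
eef_pos: [0.4357, -0.2941, 0.1013]
tool_rot: [1.569, 1.485, 3.095]
wrist_force: [0.6, -1.2, -1.2]
grip_width: 0.0217
```

```bash
python3 pole.py; python3 - <<'E'
from h import *
D=down(np.radians(-2.6),np.radians(-5));a=[.435,-.2940]
path([(a+[.07],D,0,.03),(a+[.037],D,0,.011)],step=.05)
E
```

```text
{'time_s': 18.15, 'eef_pos': [0.436, -0.294, 0.101], 'tool_rot': [1.569, 1.485, 3.095], 'wrist_force': [0.592, -1.17, -1.213], 'grip_width': 0.022, 'q': [-0.11, 0.444, 0.708, 2.017, -0.314, 0.881, 2.297]}
top handle 5 [ 0.0611  0.0024 -0.0639]
top rod 50 [0.0915 0.0007 0.0156]
top pin 21 [0.126  0.0238 0.0124]
scene handle 91 [0.0486 0.0002 0.0217]
scene rod 67 [ 0.0914 -0.0015  0.0165]
scene tail 85 [-0.1533 -0.0012  0.0242]
scene pin 28 [0.1271 0.0245 0.0136]
[[1.58,-0.08,0.02],[-0.0,-0.0,0.1],0],[[3.16,-0.16,0.03],[-0.0,-0.0,0.2],0],[[4.26,-0.26,0.03],[-0.0,-0.0,0.2],0],[[5.35,-0.35,0.03],[-0.0,-0.0,0.2],0],[[6.45,-0.44,0.03],[-0.0,-0.0,0.2],0],
rows 5
```

Call:
carry_out(moves=[[[1.6,-0.1,0],[0,0,0],0],[[3.15,-0.2,0],[0,0,0],0],[[4.25,-0.3,0],[0,0,0],0],[[5.35,-0.35,0],[0,0,0],0],[[6.4,-0.45,0],[0,0,0],0],[[6.4,-0.45,0],[0,0,0],0]])

```text
time_s: 19.0
eef_pos: [0.4348, -0.2943, 0.0368]
tool_rot: [1.57, 1.485, 3.096]
wrist_force: [0.1, 0.3, -1.1]
grip_width: 0.022
```

Call:
carry_out(moves=[[[0.12,0,0],[0,0,0],0],[[0.12,0,0],[0,0,0],0.3],[[0.12,0,0],[0,0,0],0.5],[[0.12,0,0],[0,0,0],0.6],[[0.12,0,0],[0,0,0],0.6],[[-2,0,0],[0,0,0],0.6],[[-6,0.3,0],[0,0,0],0.6],[[-12,0.5,0],[0,0,0],0.6],[[-18,0.5,0],[0,0,-5],0.6],[[-24,0.5,0],[0,0,-5],0.6],[[-24,0.5,0],[0,0,-5],0.6]])

```text
time_s: 20.38
eef_pos: [0.4519, -0.2961, 0.2804]
tool_rot: [-1.648, 1.562, -0.123]
wrist_force: [0.1, 0.9, -0.3]
grip_width: 0.0565
```

```bash
python3 - <<'E'
from h import *
st();y=np.radians(-2.6);f=np.array([np.cos(y),np.sin(y),0]);l=np.array([-f[1],f[0],0])
for n in("top","scene"):
    i,d=r.capture(n);W=cloud(n,d).reshape(-1,3)-[.4359,-.2942,.046];L=np.c_[W@f,W@l,W[:,2]]
    for nm,a,b in(("tail",-.19,-.1),("mid",-.1,0),("front",0,.06),("rod",.07,.12)):
        q=L[(L[:,0]>a)&(L[:,0]<b)&(abs(L[:,1])<.013)&(L[:,2]>-.02)&(L[:,2]<.03)]
        if len(q)>4:print(n,nm,len(q),np.median(q,0).round(4))
    if n=="scene":cv2.imwrite("pics/after.png",cv2.resize(i[130:330,60:360],None,fx=2.4,fy=2.4,interpolation=cv2.INTER_CUBIC))
E
```

```text
{'time_s': 20.375, 'eef_pos': [0.452, -0.296, 0.28], 'tool_rot': [-1.648, 1.562, -0.123], 'wrist_force': [0.106, 0.866, -0.263], 'grip_width': 0.056, 'q': [-0.258, 0.173, 0.829, 1.867, -0.143, 1.153, 2.146]}
top tail 133 [-0.1256  0.0052  0.0105]
top mid 250 [-0.0511  0.0016  0.0103]
top front 13 [ 0.0025 -0.0001  0.0094]
top rod 9 [0.1132 0.0014 0.0051]
scene tail 190 [-0.1418 -0.0034  0.0106]
scene mid 240 [-0.0482 -0.0045  0.0114]
scene front 160 [ 0.0294 -0.004   0.0112]
scene rod 81 [ 0.0892 -0.0027  0.0062]
```

View pics/after.png

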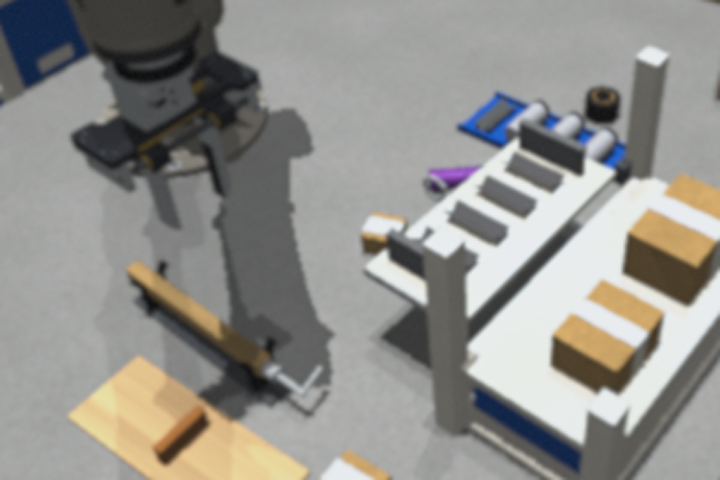

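```bash
cat > caps.py <<'E'
from h import *
def caps(boxes=[(.612,.295),(.55,.30),(.488,.292)],show=True):
    out=[]
    C=[cloud(n,r.capture(n)[1]).reshape(-1,3) for n in("top","scene")]
    for cx,cy in boxes:
        for nm,W in zip(("top","scene"),C):
            q=W[(abs(W[:,0]-cx)<.028)&(abs(W[:,1]-cy)<.06)&(W[:,2]>.034)&(W[:,2]<.055)]
            if len(q)<30: continue
            c=q[:,:2].mean(0);u,s,v=np.linalg.svd(q[:,:2]-c);t=(q[:,:2]-c)@v[0];lo,hi=np.percentile(t,[1,99])
            a=np.degrees(np.arctan2(v[0][1],v[0][0]))%180
            top=q[q[:,2]>.041]
            print(nm,(cx,cy),len(q),"centre",(c+v[0]*(lo+hi)/2).round(4),"ridge",top.mean(0).round(4),"len",round(hi-lo,4),"axis",round(a,1),"z98",np.percentile(q[:,2],98).round(4))
if __name__=="__main__":
    caps()
    y=np.radians(-2.45)
    C=[cloud(n,r.capture(n)[1]).reshape(-1,3) for n in("top","scene")]
    for W in C:
        q=W[(abs(W[:,0]-.556)<.06)&(abs(W[:,1]-.407)<.06)&(W[:,2]>.03)&(W[:,2]<.05)];print("roll",len(q),q.mean(0).round(4),cv2.minAreaRect((q[:,:2]*1000).astype(np.float32)))
    D=down(np.radians(-2.6));E=down(np.radians(-92))
    path([([.47,-.2,.33],D,.53),([.52,0,.33],D,.53),([.53,.2,.33],E,.53),([.549,.297,.20],E,.53)],step=.06)
E
python3 caps.py
```

```text
top (0.612, 0.295) 217 centre [0.6104 0.2928] ridge [0.6108 0.2893 0.0442] len 0.0838 axis 90.7 z98 0.0485
scene (0.612, 0.295) 110 centre [0.6172 0.2971] ridge [0.615  0.3011 0.0447] len 0.0762 axis 91.5 z98 0.0486
top (0.55, 0.3) 220 centre [0.5486 0.2975] ridge [0.5497 0.2959 0.0442] len 0.0838 axis 89.3 z98 0.0489
scene (0.55, 0.3) 75 centre [0.5549 0.3109] ridge [0.5529 0.3109 0.045 ] len 0.0584 axis 89.6 z98 0.0487
top (0.488, 0.292) 222 centre [0.4871 0.2926] ridge [0.4875 0.2931 0.0444] len 0.0836 axis 89.7 z98 0.0488
scene (0.488, 0.292) 98 centre [0.4905 0.293 ] ridge [0.4884 0.2953 0.0448] len 0.0893 axis 82.4 z98 0.0497
roll 234 [0.5582 0.4083 0.0386] ((558.5152587890625, 409.4575500488281), (56.89746856689453, 55.15289306640625), 69.24195098876953)
roll 131 [0.5611 0.4064 0.039 ] ((559.6255493164062, 410.02471923828125), (55.66789627075195, 57.741275787353516), 35.27745056152344)
[[-2.74,-0.79,4.78],[-0.0,0.0,-0.0],0.53],[[-5.48,-1.59,9.56],[-0.0,0.0,-0.0],0.53],[[-5.48,-2.61,14.62],[-0.0,0.0,-0.0],0.53],[[-5.48,-3.63,19.67],[-0.0,0.0,-0.0],0.53],[[-5.48,-4.65,24.72],[-0.0,0.0,-0.0],0.53],[[-5.48,-5.67,29.77],[-0.0,0.0,-0.0],0.53],[[-5.48,-5.68,32.00],[9.9,0.0,-0.0],0.53],[[-5.47,-5.68,34.22],[19.8,0.0,-0.0],0.53],[[-5.47,-5.69,36.45],[29.8,0.0,-0.0],0.53],[[-5.47,-5.70,38.67],[39.7,0.0,-0.0],0.53],[[-5.47,-5.71,40.90],[49.6,0.0,-0.0],0.53],[[-5.47,-5.72,43.12],[59.6,0.0,-0.0],0.53],
[[-5.47,-5.73,45.35],[69.5,0.0,-0.0],0.53],[[-5.47,-5.74,47.57],[79.4,-0.0,-0.0],0.53],[[-5.47,-5.75,49.80],[89.4,-0.0,-0.0],0.53],[[-1.14,-6.23,53.06],[89.4,-0.0,-0.0],0.53],[[3.20,-6.72,56.31],[89.4,-0.0,-0.0],0.53],[[7.53,-7.21,59.57],[89.4,-0.0,-0.0],0.53],
rows 18
```

Call:
carry_out(moves=[[[-2.7,-0.8,4.8],[0,0,0],0.53],[[-5.5,-1.6,9.6],[0,0,0],0.53],[[-5.5,-2.6,14.6],[0,0,0],0.53],[[-5.5,-3.6,19.7],[0,0,0],0.53],[[-5.5,-4.6,24.7],[0,0,0],0.53],[[-5.5,-5.7,29.8],[9,0,0],0.53],[[-5.5,-5.7,34],[19,0,0],0.53],[[-5.5,-5.7,38],[29,0,0],0.53],[[-5.5,-5.7,42],[39,0,0],0.53],[[-5.5,-5.7,46],[49,0,0],0.53],[[-5.5,-5.7,49.8],[59,0,0],0.53],[[-5.5,-5.7,49.8],[69,0,0],0.53]])

```text
time_s: 22.18
eef_pos: [0.5288, 0.2031, 0.3286]
tool_rot: [-2.906, 1.568, -2.587]
wrist_force: [1.0, -0.7, -0.2]
grip_width: 0.0501
```

```bash
python3 - <<'E'
from h import *
st();E=down(np.radians(-90))
path([([.488,.293,.20],E,.53),([.488,.293,.09],E,.53)],step=.06)
E
```

```text
{'time_s': 22.175, 'eef_pos': [0.529, 0.203, 0.329], 'tool_rot': [-2.906, 1.568, -2.587], 'wrist_force': [1.044, -0.667, -0.239], 'grip_width': 0.05, 'q': [-0.946, 0.172, 0.542, 1.727, -0.092, 1.27, -0.064]}
[[4.29,3.27,-0.34],[6.1,-0.1,0.0],0.53],[[8.57,6.55,-0.68],[12.2,-0.1,0.0],0.53],[[12.86,9.82,-1.02],[18.3,-0.2,0.1],0.53],[[18.36,9.83,-1.00],[18.3,-0.2,0.1],0.53],[[23.86,9.83,-0.99],[18.3,-0.2,0.1],0.53],
rows 5
```

Call:
carry_out(moves=[[[4.3,3.3,-0.3],[6,0,0],0.53],[[8.6,6.5,-0.7],[12,0,0],0.53],[[12.9,9.8,-1],[18.3,0,0],0.53],[[18.4,9.8,-1],[18.3,0,0],0.53],[[23.9,9.8,-1],[18.3,0,0],0.53],[[23.9,9.8,-1],[18.3,0,0],0.53],[[23.9,9.8,-1],[18.3,0,0],0.53]])

```text
time_s: 23.05
eef_pos: [0.4888, 0.2926, 0.0909]
tool_rot: [-2.471, 1.569, -2.472]
wrist_force: [0.2, 0.2, 1.0]
grip_width: 0.0499
```

```bash
python3 - <<'E'
from h import *
st();E=down(np.radians(-90))
path([([.488,.293,.06],E,.53),([.488,.293,.032],E,.53,.02)],step=.06)
E
```

```text
{'time_s': 23.05, 'eef_pos': [0.489, 0.293, 0.091], 'tool_rot': [-2.471, 1.569, -2.472], 'wrist_force': [0.197, 0.232, 1.018], 'grip_width': 0.05, 'q': [-1.017, 0.433, 0.46, 1.972, -0.263, 0.797, -0.409]}
[[3.09,0.05,-0.08],[-0.1,-0.1,0.1],0.53],[[4.49,0.05,-0.07],[-0.1,-0.1,0.1],0.53],[[5.89,0.05,-0.07],[-0.1,-0.1,0.1],0.53],
rows 3
```

Call:
carry_out(moves=[[[3.1,0,-0.07],[0,0,0],0.53],[[4.5,0,-0.07],[0,0,0],0.53],[[5.9,0,-0.07],[0,0,0],0.53],[[5.9,0,-0.07],[0,0,0],0.53],[[5.9,0,-0.07],[0,0,0],0],[[5.9,0,-0.07],[0,0,0],0],[[5.9,0,-0.07],[0,0,0],0],[[5.9,0,-0.07],[0,0,0],0]])

```text
time_s: 24.05
eef_pos: [0.4864, 0.2927, 0.0322]
tool_rot: [-2.828, 1.566, -2.829]
wrist_force: [-10.4, 0.1, 8.9]
grip_width: 0.0313
```

Call:
carry_out(moves=[[[-1,0,-0.1],[0,0,0],0],[[-4,0,-0.1],[0,0,0],0],[[-9,0,-0.1],[0,0,0],0],[[-15,0,-0.1],[0,0,0],0],[[-21,0,-0.1],[0,0,0],0],[[-27,0,-0.1],[0,0,0],0],[[-27,0,-0.1],[0,0,0],0]])

```text
time_s: 24.92
eef_pos: [0.4885, 0.2937, 0.3073]
tool_rot: [1.312, 1.566, 1.31]
wrist_force: [-0.5, -0.2, -2.1]
grip_width: 0.0314
```

```bash
cat > hold.py <<'E'
from h import *
# cloud of held cap relative to TCP in (tool -y fwd, z jaw, up) and groove geometry
st();p,R=pose();M=R.as_matrix();f=-M[:,1];l=M[:,2]
for n in("top","scene"):
    W=cloud(n,r.capture(n)[1]).reshape(-1,3)-p;L=np.c_[W@f,W@l,W[:,2]]
    q=L[(abs(L[:,0])<.07)&(abs(L[:,1])<.017)&(abs(L[:,2])<.018)]
    if len(q)>8:print(n,"cap",len(q),"axial",np.percentile(q[:,0],[1,99]).round(4),"z",np.percentile(q[:,2],[2,50,98]).round(4),"lat",np.percentile(q[:,1],[2,98]).round(4))
    y=np.radians(-2.45);c,s=np.cos(y),np.sin(y);W=W+p;L=(W-[.7065,-.008,0])@np.array([[c,-s,0],[s,c,0],[0,0,1]])
    for sg in(1,-1):
        q=L[(L[:,2]>.168)&(L[:,2]<.184)&(L[:,0]>-.16)&(L[:,0]<-.02)&(sg*L[:,1]>.11)&(sg*L[:,1]<.155)]
        if len(q)>8:print(n,"wall",sg,len(q),"x",np.percentile(q[:,0],[2,98]).round(4),"y",np.percentile(q[:,1],[2,98]).round(4),"z",np.median(q[:,2]).round(4))
E
python3 hold.py
python3 - <<'E'
from h import *
E=down(np.radians(-90));D=down(np.radians(-2.45))
y=np.radians(-2.45);b=np.array([np.cos(y),np.sin(y)]);l=np.array([-b[1],b[0]])
g=[np.array([.7065,-.008])-.085*b+k*l for k in(-.09,-.03,.03,.09)];print(np.round(g,4))
path([([.52,.25,.30],E,0),(list(g[2])+[.30],D,0)],step=.05)
E
```

```text
{'time_s': 24.925, 'eef_pos': [0.488, 0.294, 0.307], 'tool_rot': [1.312, 1.566, 1.31], 'wrist_force': [-0.484, -0.168, -2.08], 'grip_width': 0.031, 'q': [-1.122, 0.191, 0.552, 1.756, -0.109, 1.222, -0.543]}
top cap 240 axial [-0.015  0.042] z [-0.0089  0.0092  0.0154] lat [-0.0146  0.0166]
top wall 1 140 x [-0.1302 -0.0342] y [0.126  0.1378] z 0.1772
top wall -1 139 x [-0.131 -0.034] y [-0.1374 -0.1255] z 0.1766
scene cap 161 axial [-0.0423  0.0434] z [-0.0151  0.0046  0.0136] lat [-0.0158  0.0163]
scene wall 1 147 x [-0.1287 -0.0325] y [0.1253 0.1404] z 0.1768
scene wall -1 95 x [-0.1295 -0.0758] y [-0.1382 -0.1241] z 0.1769
[[ 0.6177 -0.0943]
 [ 0.6203 -0.0343]
 [ 0.6229  0.0256]
 [ 0.6254  0.0856]]
[[0.13,-2.15,1.67],[-0.0,-0.1,0.0],0],[[0.26,-4.30,3.34],[-0.0,-0.2,0.0],0],[[0.26,-6.79,4.49],[-9.8,-0.2,-0.0],0],[[0.26,-9.28,5.63],[-19.5,-0.2,-0.0],0],[[0.25,-11.77,6.78],[-29.2,-0.2,-0.0],0],[[0.25,-14.27,7.92],[-39.0,-0.2,-0.1],0],[[0.24,-16.76,9.06],[-48.7,-0.2,-0.1],0],[[0.24,-19.25,10.21],[-58.4,-0.2,-0.1],0],[[0.24,-21.74,11.35],[-68.1,-0.2,-0.1],0],[[0.23,-24.24,12.50],[-77.9,-0.2,-0.1],0],[[0.23,-26.73,13.64],[-87.6,-0.2,-0.2],0],
rows 11
```

Call:
carry_out(moves=[[[0,-2.1,1.7],[0,0,0],0],[[0,-4.3,3.3],[0,0,0],0],[[0,-6.8,4.5],[-9.8,0,0],0],[[0,-9.3,5.6],[-19.5,0,0],0],[[0,-11.8,6.8],[-29.2,0,0],0],[[0,-14.3,7.9],[-39,0,0],0],[[0,-16.8,9.1],[-48.7,0,0],0],[[0,-19.2,10.2],[-58.4,0,0],0],[[0,-21.7,11.4],[-68.1,0,0],0],[[0,-24.2,12.6],[-77.9,0,0],0],[[0,-26.7,13.8],[-87.6,0,0],0],[[0,-26.7,13.8],[-87.6,0,0],0]])

```text
time_s: 26.52
eef_pos: [0.6242, 0.0232, 0.3007]
tool_rot: [1.888, 1.565, -2.869]
wrist_force: [-0.1, -0.2, -1.7]
grip_width: 0.0312
```

```bash
cat > tog.py <<'E'
from h import *
import sys
k=int(sys.argv[1]);z=[float(v) for v in sys.argv[2:]]
D=down(np.radians(-2.45));y=np.radians(-2.45);b=np.array([np.cos(y),np.sin(y)]);l=np.array([-b[1],b[0]])
g=np.array([.708,-.008])-.085*b+(-.09+.06*k)*l
print("groove",g.round(4));st();path([(list(g)+[v],D,0) for v in z],step=.05)
E
python3 tog.py 2 .2 .18
```

```text
groove [0.6244 0.0256]
{'time_s': 26.525, 'eef_pos': [0.624, 0.023, 0.301], 'tool_rot': [1.888, 1.565, -2.869], 'wrist_force': [-0.103, -0.21, -1.671], 'grip_width': 0.031, 'q': [-0.507, 0.301, 0.469, 1.634, -0.141, 1.246, 1.517]}
[[5.04,-0.03,0.13],[-0.0,-0.1,-0.2],0],[[10.07,-0.06,0.26],[-0.1,-0.1,-0.3],0],[[12.07,-0.08,0.26],[-0.1,-0.1,-0.3],0],
rows 3
```

Call:
carry_out(moves=[[[5,0,0.15],[0,0,-0.2],0],[[10,0,0.25],[0,0,-0.3],0],[[12,0,0.25],[0,0,-0.3],0],[[13,0,0.25],[0,0,-0.3],0],[[13.5,0,0.25],[0,0,-0.3],0],[[13.8,0,0.25],[0,0,-0.3],0],[[13.8,0,0.25],[0,0,-0.3],0]])

```text
time_s: 27.4
eef_pos: [0.6237, 0.0256, 0.1632]
tool_rot: [-3.093, 1.569, -1.566]
wrist_force: [-0.5, 0.1, -1.0]
grip_width: 0.0314
```

Call:
carry_out(moves=[[[0.1,0,0],[0,0,0],0],[[0.2,0,0],[0,0,0],0],[[0.3,0,0],[0,0,0],0],[[0.3,0,0],[0,0,0],0]])

```text
time_s: 27.9
eef_pos: [0.6242, 0.0262, 0.1612]
tool_rot: [-2.029, 1.569, -0.503]
wrist_force: [-2.6, 2.4, 10.3]
grip_width: 0.0312
```

Call:
carry_out(moves=[[[-0.05,0,0],[0,0,0],0],[[-0.05,0,0],[0,0,0],0.45],[[-0.05,0,0],[0,0,0],0.45],[[-0.05,0,0],[0,0,0],0.45],[[-2,0,0],[0,0,0],0.45],[[-6,0,0],[0,0,0],0.45],[[-12,0,0],[0,0,0],0.53],[[-17,0,0],[0,0,0],0.53]])

```text
time_s: 28.9
eef_pos: [0.624, 0.0259, 0.335]
tool_rot: [-1.634, 1.568, -0.108]
wrist_force: [0.4, 0.0, -0.6]
grip_width: 0.0497
```

```bash
cat > gr.py <<'E'
from h import *
y=np.radians(-2.45);c,s=np.cos(y),np.sin(y)
for n in("scene","top"):
    W=cloud(n,r.capture(n)[1]).reshape(-1,3);L=(W-[.708,-.008,0])@np.array([[c,-s,0],[s,c,0],[0,0,1]])
    for k in range(4):
        yc=-.09+.06*k;q=L[(abs(L[:,1]-yc)<.02)&(L[:,0]>-.15)&(L[:,0]<-.02)&(L[:,2]>.16)&(L[:,2]<.19)]
        if len(q)>10:print(n,"groove",k,len(q),"x",np.percentile(q[:,0],[2,98]).round(4),"lat",np.percentile(q[:,1],[5,50,95]).round(4)-yc,"ztop",np.percentile(q[:,2],97).round(4))
E
python3 gr.py; python3 - <<'E'
from h import *
st();E=down(np.radians(-90))
path([([.53,.25,.30],E,.53),([.548,.297,.20],E,.53),([.548,.297,.09],E,.53)],step=.05)
E
```

```text
scene groove 2 247 x [-0.1245 -0.0417] lat [-0.0143 -0.0063  0.0111] ztop 0.1763
{'time_s': 29.0, 'eef_pos': [0.626, 0.026, 0.338], 'tool_rot': [-1.408, 1.561, 0.118], 'wrist_force': [0.101, -0.025, -0.482], 'grip_width': 0.05, 'q': [-0.52, 0.273, 0.479, 1.589, -0.13, 1.301, 1.503]}
[[0.42,1.18,2.44],[9.7,0.1,0.0],0.53],[[0.83,2.36,4.88],[19.4,0.1,0.1],0.53],[[1.25,3.54,7.32],[29.1,0.2,0.1],0.53],[[1.67,4.72,9.76],[38.9,0.2,0.2],0.53],[[2.09,5.90,12.20],[48.6,0.3,0.2],0.53],[[2.50,7.09,14.65],[58.3,0.3,0.3],0.53],[[2.92,8.27,17.09],[68.0,0.4,0.3],0.53],[[3.34,9.45,19.53],[77.7,0.4,0.3],0.53],[[3.76,10.63,21.97],[87.4,0.5,0.4],0.53],[[7.10,10.13,23.55],[87.4,0.5,0.4],0.53],[[10.44,9.64,25.14],[87.4,0.5,0.4],0.53],[[13.78,9.14,26.73],[87.4,0.5,0.4],0.53],
[[17.45,9.18,26.72],[87.4,0.5,0.4],0.53],[[21.11,9.21,26.72],[87.4,0.5,0.4],0.53],[[24.78,9.25,26.71],[87.4,0.5,0.4],0.53],
rows 15
```

Call:
carry_out(moves=[[[0.4,1.2,2.4],[9.7,0,0],0.53],[[0.8,2.4,4.9],[19.4,0,0],0.53],[[1.2,3.5,7.3],[29.1,0,0],0.53],[[1.7,4.7,9.8],[38.9,0,0],0.53],[[2.1,5.9,12.2],[48.6,0,0],0.53],[[2.5,7.1,14.6],[58.3,0,0],0.53],[[2.9,8.3,17.1],[68,0,0],0.53],[[3.3,9.4,19.5],[77.7,0,0],0.53],[[3.8,10.6,22],[87.4,0.5,0.4],0.53],[[9,10,24.5],[87.4,0.5,0.4],0.53],[[13.8,9.1,26.7],[87.4,0.5,0.4],0.53],[[13.8,9.1,26.7],[87.4,0.5,0.4],0.53]])

```text
time_s: 30.5
eef_pos: [0.5468, 0.2974, 0.1969]
tool_rot: [-2.466, 1.566, -2.463]
wrist_force: [0.0, -0.8, -0.4]
grip_width: 0.05
```

```bash
python3 - <<'E'
from h import *
st();E=down(np.radians(-90));a=[.5485,.297]
path([(a+[.09],E,.53),(a+[.05],E,.53),(a+[.032],E,.53,.02)],step=.06)
E
```

```text
{'time_s': 30.5, 'eef_pos': [0.547, 0.297, 0.197], 'tool_rot': [-2.466, 1.566, -2.463], 'wrist_force': [0.035, -0.793, -0.352], 'grip_width': 0.05, 'q': [-1.013, 0.396, 0.538, 1.765, -0.229, 1.048, -0.39]}
[[5.35,-0.00,0.10],[0.1,-0.1,0.1],0.53],[[10.69,-0.00,0.21],[0.1,-0.2,0.2],0.53],[[14.69,0.01,0.22],[0.1,-0.2,0.2],0.53],[[16.49,0.02,0.23],[0.1,-0.2,0.2],0.53],
rows 4
```

Call:
carry_out(moves=[[[5.3,0,0.1],[0,0,0],0.53],[[10.7,0,0.15],[0,0,0],0.53],[[13.5,0,0.15],[0,0,0],0.53],[[15.2,0,0.15],[0,0,0],0.53],[[16.5,0,0.15],[0,0,0],0.53],[[16.5,0,0.15],[0,0,0],0.53],[[16.5,0,0.15],[0,0,0],0],[[16.5,0,0.15],[0,0,0],0],[[16.5,0,0.15],[0,0,0],0],[[16.5,0,0.15],[0,0,0],0]])

```text
time_s: 31.75
eef_pos: [0.5484, 0.2971, 0.0327]
tool_rot: [-2.419, 1.567, -2.417]
wrist_force: [1.3, -0.6, 7.5]
grip_width: 0.0315
```

Call:
carry_out(moves=[[[-1,0,0],[0,0,0],0],[[-4,0,0],[0,0,0],0],[[-9,0,0],[0,0,0],0],[[-15,0,0],[0,0,0],0],[[-21,0,0],[0,0,0],0],[[-27,0,0],[0,0,0],0],[[-27,0,0],[0,0,0],0]])

```text
time_s: 32.62
eef_pos: [0.5507, 0.2982, 0.3079]
tool_rot: [0.715, 1.567, 0.717]
wrist_force: [-0.2, 0.7, -1.8]
grip_width: 0.0311
```

```bash
python3 hold.py|grep -v wall
python3 - <<'E'
from h import *
E=down(np.radians(-90));D=down(np.radians(-2.45))
path([([.54,.26,.30],E,0),([.6219,-.0343,.30],D,0)],step=.05)
E
```

```text
{'time_s': 32.625, 'eef_pos': [0.551, 0.298, 0.308], 'tool_rot': [0.715, 1.567, 0.717], 'wrist_force': [-0.237, 0.696, -1.824], 'grip_width': 0.031, 'q': [-1.051, 0.306, 0.583, 1.633, -0.177, 1.252, -0.432]}
top cap 222 axial [-0.0157  0.0422] z [-0.0106  0.0088  0.0139] lat [-0.0149  0.0164]
scene cap 167 axial [-0.039   0.0437] z [-0.0149  0.005   0.0138] lat [-0.0158  0.0164]
[[0.32,-3.77,-0.89],[0.1,-0.1,0.1],0],[[0.32,-7.04,0.01],[-9.6,-0.2,0.1],0],[[0.33,-10.31,0.91],[-19.3,-0.2,0.1],0],[[0.33,-13.58,1.81],[-29.0,-0.2,0.1],0],[[0.33,-16.86,2.71],[-38.8,-0.2,0.0],0],[[0.33,-20.13,3.62],[-48.5,-0.2,0.0],0],[[0.34,-23.40,4.52],[-58.2,-0.2,0.0],0],[[0.34,-26.67,5.42],[-67.9,-0.2,0.0],0],[[0.34,-29.95,6.32],[-77.7,-0.2,-0.0],0],[[0.35,-33.22,7.22],[-87.4,-0.2,-0.0],0],
rows 10
```

Call:
carry_out(moves=[[[0.3,-3.8,-0.9],[0,0,0],0],[[0.3,-7,0],[-9.6,0,0],0],[[0.3,-10.3,0.9],[-19.3,0,0],0],[[0.3,-13.6,1.8],[-29,0,0],0],[[0.3,-16.9,2.7],[-38.8,0,0],0],[[0.3,-20.1,3.6],[-48.5,0,0],0],[[0.3,-23.4,4.5],[-58.2,0,0],0],[[0.3,-26.7,5.4],[-67.9,0,0],0],[[0.3,-30,6.3],[-77.7,0,0],0],[[0.3,-33.2,7.2],[-87.4,0,0],0],[[0.3,-33.2,7.2],[-87.4,0,0],0]])

```text
time_s: 34.1
eef_pos: [0.621, -0.0372, 0.2989]
tool_rot: [2.143, 1.565, -2.614]
wrist_force: [-0.8, 0.3, -0.9]
grip_width: 0.0315
```

```bash
python3 tog.py 1 .2 .164
```

```text
groove [ 0.6218 -0.0343]
{'time_s': 34.1, 'eef_pos': [0.621, -0.037, 0.299], 'tool_rot': [2.143, 1.565, -2.614], 'wrist_force': [-0.781, 0.318, -0.907], 'grip_width': 0.031, 'q': [-0.427, 0.299, 0.487, 1.644, -0.143, 1.24, 1.616]}
[[4.94,-0.06,0.16],[-0.1,-0.1,-0.1],0],[[9.89,-0.12,0.32],[-0.1,-0.2,-0.3],0],[[13.49,-0.13,0.33],[-0.1,-0.2,-0.3],0],
rows 3
```

Call:
carry_out(moves=[[[5,0,0.2],[0,0,-0.2],0],[[9.9,-0.1,0.3],[0,-0.2,-0.3],0],[[12,-0.1,0.3],[0,-0.2,-0.3],0],[[13,-0.1,0.3],[0,-0.2,-0.3],0],[[13.5,-0.1,0.3],[0,-0.2,-0.3],0],[[13.6,-0.1,0.3],[0,-0.2,-0.3],0],[[13.7,-0.1,0.3],[0,-0.2,-0.3],0],[[13.8,-0.1,0.3],[0,-0.2,-0.3],0],[[13.8,-0.1,0.3],[0,-0.2,-0.3],0]])

```text
time_s: 35.22
eef_pos: [0.622, -0.0341, 0.1619]
tool_rot: [-0.925, 1.569, 0.602]
wrist_force: [-1.4, 4.0, 7.1]
grip_width: 0.0312
```

Seated (7 N). Release and rise.

Call:
carry_out(moves=[[[0,0,0],[0,0,0],0],[[0,0,0],[0,0,0],0.45],[[0,0,0],[0,0,0],0.45],[[0,0,0],[0,0,0],0.45],[[-2,0,0],[0,0,0],0.45],[[-6,0,0],[0,0,0],0.45],[[-12,0,0],[0,0,0],0.53],[[-17,0,0],[0,0,0],0.53]])

```text
time_s: 36.22
eef_pos: [0.6217, -0.0345, 0.3342]
tool_rot: [-1.078, 1.568, 0.448]
wrist_force: [0.1, -0.2, -0.6]
grip_width: 0.0501
```

```bash
python3 gr.py; python3 - <<'E'
from h import *
st();E=down(np.radians(-90))
path([([.58,.22,.31],E,.53),([.61,.293,.20],E,.53)],step=.055)
E
```

```text
scene groove 1 256 x [-0.124  -0.0421] lat [-0.0149 -0.0063  0.0093] ztop 0.1764
scene groove 2 250 x [-0.124  -0.0423] lat [-0.015  -0.007   0.0095] ztop 0.1761
{'time_s': 36.325, 'eef_pos': [0.624, -0.035, 0.337], 'tool_rot': [-1.304, 1.561, 0.222], 'wrist_force': [0.826, -0.322, -1.123], 'grip_width': 0.05, 'q': [-0.437, 0.272, 0.496, 1.595, -0.136, 1.299, 1.605]}
[[0.31,0.61,2.81],[9.7,0.1,0.0],0.53],[[0.61,1.23,5.61],[19.4,0.1,0.1],0.53],[[0.92,1.84,8.42],[29.1,0.2,0.1],0.53],[[1.23,2.45,11.22],[38.9,0.2,0.1],0.53],[[1.53,3.07,14.03],[48.6,0.3,0.2],0.53],[[1.84,3.68,16.84],[58.3,0.3,0.2],0.53],[[2.15,4.29,19.64],[68.0,0.4,0.2],0.53],[[2.45,4.91,22.45],[77.7,0.5,0.3],0.53],[[2.76,5.52,25.26],[87.4,0.5,0.3],0.53],[[6.44,4.66,27.72],[87.4,0.5,0.3],0.53],[[10.12,3.81,30.19],[87.4,0.5,0.3],0.53],[[13.80,2.95,32.65],[87.4,0.5,0.3],0.53],

rows 12
```

Call:
carry_out(moves=[[[0.3,0.6,2.8],[9.7,0,0],0.53],[[0.6,1.2,5.6],[19.4,0,0],0.53],[[0.9,1.8,8.4],[29.1,0,0],0.53],[[1.2,2.5,11.2],[38.9,0,0],0.53],[[1.5,3.1,14],[48.6,0,0],0.53],[[1.8,3.7,16.8],[58.3,0,0],0.53],[[2.1,4.3,19.6],[68,0,0],0.53],[[2.5,4.9,22.5],[77.7,0,0],0.53],[[2.8,5.5,25.3],[87.4,0.5,0.3],0.53],[[6.4,4.7,27.7],[87.4,0.5,0.3],0.53],[[10.1,3.8,30.2],[87.4,0.5,0.3],0.53],[[13.8,3,32.7],[87.4,0.5,0.3],0.53]])

```text
time_s: 37.83
eef_pos: [0.6096, 0.2943, 0.1984]
tool_rot: [0.103, 1.57, 0.104]
wrist_force: [0.3, 0.1, -0.2]
grip_width: 0.0496
```

```bash
python3 - <<'E'
from h import *
st();E=down(np.radians(-90));a=[.61,.293]
path([(a+[.09],E,.53),(a+[.05],E,.53),(a+[.032],E,.53,.02)],step=.06)
E
```

```text
{'time_s': 37.825, 'eef_pos': [0.61, 0.294, 0.198], 'tool_rot': [0.103, 1.57, 0.104], 'wrist_force': [0.252, 0.1, -0.159], 'grip_width': 0.05, 'q': [-0.948, 0.492, 0.567, 1.639, -0.29, 1.095, -0.299]}
[[5.42,-0.06,0.02],[0.0,0.0,-0.0],0.53],[[10.84,-0.13,0.03],[0.0,0.0,-0.0],0.53],[[14.84,-0.13,0.03],[0.0,0.0,-0.0],0.53],[[16.64,-0.13,0.03],[0.0,0.0,-0.0],0.53],
rows 4
```

Call:
carry_out(moves=[[[5.4,-0.1,0],[0,0,0],0.53],[[10.8,-0.1,0],[0,0,0],0.53],[[13.5,-0.1,0],[0,0,0],0.53],[[15.3,-0.1,0],[0,0,0],0.53],[[16.6,-0.1,0],[0,0,0],0.53],[[16.6,-0.1,0],[0,0,0],0.53],[[16.6,-0.1,0],[0,0,0],0],[[16.6,-0.1,0],[0,0,0],0],[[16.6,-0.1,0],[0,0,0],0],[[16.6,-0.1,0],[0,0,0],0]])

```text
time_s: 39.08
eef_pos: [0.6104, 0.2936, 0.0333]
tool_rot: [0.48, 1.569, 0.481]
wrist_force: [-0.2, -0.4, 5.4]
grip_width: 0.0313
```

Call:
carry_out(moves=[[[-1,0,0],[0,0,0],0],[[-4,0,0],[0,0,0],0],[[-9,0,0],[0,0,0],0],[[-15,0,0],[0,0,0],0],[[-21,0,0],[0,0,0],0],[[-27,0,0],[0,0,0],0],[[-27,0,0],[0,0,0],0]])

```text
time_s: 39.95
eef_pos: [0.6116, 0.2935, 0.3089]
tool_rot: [0.587, 1.561, 0.588]
wrist_force: [0.1, 0.7, -2.7]
grip_width: 0.0311
```

```bash
python3 hold.py|grep -v wall
python3 - <<'E'
from h import *
E=down(np.radians(-90));D=down(np.radians(-2.45))
path([([.57,.24,.305],E,0),([.6192,-.0943,.30],D,0)],step=.05)
E
```

```text
{'time_s': 39.95, 'eef_pos': [0.612, 0.293, 0.309], 'tool_rot': [0.587, 1.561, 0.588], 'wrist_force': [0.094, 0.661, -2.713], 'grip_width': 0.031, 'q': [-0.975, 0.409, 0.611, 1.514, -0.242, 1.285, -0.337]}
top cap 203 axial [-0.0015  0.0431] z [-0.0132  0.0073  0.0128] lat [-0.0147  0.0163]
scene cap 179 axial [-0.0429  0.045 ] z [-0.0156  0.0043  0.0125] lat [-0.0162  0.0161]
[[-0.07,-2.66,-1.98],[0.0,0.1,-0.0],0],[[-0.14,-5.33,-3.97],[0.0,0.1,-0.1],0],[[-0.09,-9.04,-3.42],[-9.7,0.1,-0.1],0],[[-0.04,-12.76,-2.88],[-19.4,0.1,-0.1],0],[[0.01,-16.47,-2.34],[-29.1,0.1,-0.1],0],[[0.06,-20.19,-1.79],[-38.9,0.1,-0.1],0],[[0.11,-23.90,-1.25],[-48.6,0.1,-0.0],0],[[0.16,-27.62,-0.71],[-58.3,0.1,-0.0],0],[[0.21,-31.33,-0.16],[-68.0,0.2,-0.0],0],[[0.26,-35.05,0.38],[-77.8,0.2,-0.0],0],[[0.31,-38.76,0.92],[-87.5,0.2,0.0],0],
rows 11
```

Call:
carry_out(moves=[[[0,-2.7,-2],[0,0,0],0],[[0,-5.3,-4],[0,0,0],0],[[0,-9,-3.4],[-9.7,0,0],0],[[0,-12.8,-2.9],[-19.4,0,0],0],[[0,-16.5,-2.3],[-29.1,0,0],0],[[0,-20.2,-1.8],[-38.9,0,0],0],[[0.1,-23.9,-1.2],[-48.6,0,0],0],[[0.2,-27.6,-0.7],[-58.3,0,0],0],[[0.2,-31.3,-0.2],[-68,0,0],0],[[0.3,-35,0.4],[-77.8,0,0],0],[[0.3,-38.8,0.9],[-87.5,0.2,0],0],[[0.3,-38.8,0.9],[-87.5,0.2,0],0]])

```text
time_s: 41.55
eef_pos: [0.6179, -0.0981, 0.2986]
tool_rot: [2.153, 1.567, -2.604]
wrist_force: [-0.5, 0.5, -1.7]
grip_width: 0.0315
```

```bash
python3 tog.py 0 .2 .164
```

```text
groove [ 0.6192 -0.0943]
{'time_s': 41.55, 'eef_pos': [0.618, -0.098, 0.299], 'tool_rot': [2.153, 1.567, -2.604], 'wrist_force': [-0.545, 0.459, -1.675], 'grip_width': 0.031, 'q': [-0.344, 0.307, 0.511, 1.639, -0.155, 1.239, 1.724]}
[[4.93,-0.07,0.20],[-0.1,-0.1,-0.1],0],[[9.86,-0.14,0.41],[-0.1,-0.1,-0.2],0],[[13.46,-0.15,0.41],[-0.1,-0.1,-0.2],0],
rows 3
```

Call:
carry_out(moves=[[[5,-0.1,0.2],[0,0,-0.2],0],[[9.9,-0.15,0.4],[0,-0.1,-0.2],0],[[12,-0.15,0.4],[0,-0.1,-0.2],0],[[13,-0.15,0.4],[0,-0.1,-0.2],0],[[13.5,-0.15,0.4],[0,-0.1,-0.2],0],[[13.6,-0.15,0.4],[0,-0.1,-0.2],0],[[13.7,-0.15,0.4],[0,-0.1,-0.2],0],[[13.8,-0.15,0.4],[0,-0.1,-0.2],0],[[13.8,-0.15,0.4],[0,-0.1,-0.2],0]])

```text
time_s: 42.68
eef_pos: [0.6197, -0.0939, 0.1623]
tool_rot: [-1.136, 1.568, 0.39]
wrist_force: [-6.3, 3.7, 15.6]
grip_width: 0.0307
```

Call:
carry_out(moves=[[[-0.05,0,0],[0,0,0],0],[[-0.05,0,0],[0,0,0],0.45],[[-0.05,0,0],[0,0,0],0.45],[[-0.05,0,0],[0,0,0],0.45],[[-2,0,0],[0,0,0],0.45],[[-6,0,0],[0,0,0],0.45],[[-12,0,0],[0,0,0],0.5],[[-17,0,0],[0,0,0],0.5]])

```text
time_s: 43.68
eef_pos: [0.6193, -0.0945, 0.3361]
tool_rot: [-1.328, 1.566, 0.197]
wrist_force: [1.0, 0.6, 0.4]
grip_width: 0.0472
```

```bash
cat > board.py <<'E'
from h import *
for n in("top","scene"):
    i,d=r.capture(n);W=cloud(n,d);q=W.reshape(-1,3)
    m=(q[:,0]>.42)&(q[:,0]<.53)&(q[:,1]<-.35)&(q[:,1]>-.48)&(q[:,2]>.024)&(q[:,2]<.05);a=q[m]
    if len(a)>10:
        c,s,ang=cv2.minAreaRect((a[:,:2]*1000).astype(np.float32));t=a[a[:,2]>.03];print(n,"cleat",len(a),np.round(c),np.round(s),round(ang,1),"top mean",t.mean(0).round(4))
    # board sheet by colour (wood is yellow against grey)
    g=i.astype(int);k=(g[...,2]-g[...,0]>35)&(W[...,2]<.02)&(W[...,0]>.28)&(W[...,0]<.66)&(W[...,1]<-.33)&(W[...,1]>-.5)
    k=cv2.morphologyEx(k.astype(np.uint8),cv2.MORPH_OPEN,np.ones((3,3)))>0
    b=W[k];c,s,ang=cv2.minAreaRect((b[:,:2]*1000).astype(np.float32));print(n,"sheet",len(b),np.round(c,1),np.round(s),round(ang,2),"mean",b.mean(0).round(4))
E
python3 gr.py;python3 board.py;python3 - <<'E'
from h import *
st();E=down(np.radians(-91))
path([([.52,-.20,.32],E,.5),([.474,-.413,.20],E,.5),([.474,-.413,.10],E,.5)],step=.055)
E
```

```text
scene groove 0 155 x [-0.1235 -0.0398] lat [-0.0133 -0.0016  0.0116] ztop 0.1763
scene groove 1 262 x [-0.1249 -0.0415] lat [-0.0144 -0.006   0.0092] ztop 0.1763
scene groove 2 250 x [-0.1247 -0.0422] lat [-0.0146 -0.0059  0.01  ] ztop 0.1767
top groove 2 272 x [-0.1271 -0.045 ] lat [-1.38e-02 -1.00e-04  1.35e-02] ztop 0.1762
top cleat 96 [ 477. -411.] [13. 69.] 4.0 top mean [ 0.4772 -0.4125  0.0351]
top sheet 2671 [ 476.5 -414. ] [291. 112.] 0.98 mean [ 0.472  -0.4124  0.0053]
scene cleat 175 [ 479. -411.] [70. 15.] 88.8 top mean [ 0.4799 -0.4133  0.0358]
scene sheet 3446 [ 473.7 -409.5] [302. 115.] 0.86 mean [ 0.4876 -0.4131  0.0066]
{'time_s': 43.875, 'eef_pos': [0.62, -0.094, 0.334], 'tool_rot': [-1.294, 1.566, 0.232], 'wrist_force': [0.121, 0.068, -1.317], 'grip_width': 0.047, 'q': [-0.357, 0.283, 0.52, 1.592, -0.146, 1.3, 1.71]}
[[0.15,1.05,-1.22],[9.8,0.0,0.0],0.5],[[0.30,2.11,-2.45],[19.7,0.1,0.0],0.5],[[0.45,3.16,-3.67],[29.5,0.1,0.1],0.5],[[0.60,4.22,-4.89],[39.3,0.1,0.1],0.5],[[0.75,5.27,-6.11],[49.1,0.2,0.1],0.5],[[0.90,6.32,-7.34],[59.0,0.2,0.1],0.5],[[1.06,7.38,-8.56],[68.8,0.2,0.1],0.5],[[1.21,8.43,-9.78],[78.6,0.3,0.1],0.5],[[1.36,9.49,-11.00],[88.4,0.3,0.2],0.5],[[3.75,10.23,-15.30],[88.4,0.3,0.2],0.5],[[6.14,10.97,-19.60],[88.4,0.3,0.2],0.5],[[8.53,11.71,-23.90],[88.4,0.3,0.2],0.5],
[[10.92,12.45,-28.21],[88.4,0.3,0.2],0.5],[[13.31,13.19,-32.51],[88.4,0.3,0.2],0.5],[[18.31,13.21,-32.51],[88.4,0.3,0.2],0.5],[[23.31,13.24,-32.52],[88.4,0.3,0.2],0.5],
rows 16
```

Call:
carry_out(moves=[[[0,1,-1.2],[9.8,0,0],0.5],[[0,2.1,-2.4],[19.7,0,0],0.5],[[0,3.2,-3.7],[29.5,0,0],0.5],[[0,4.2,-4.9],[39.3,0,0],0.5],[[0,5.3,-6.1],[49.1,0,0],0.5],[[0,6.3,-7.3],[59,0,0],0.5],[[0.5,7.5,-10],[68.8,0,0],0.5],[[1,8.5,-14],[78.6,0,0],0.5],[[2,10,-18.5],[86.4,0,0],0.5],[[4,11.5,-23.5],[86.4,0.3,0.2],0.5],[[8,12.5,-28],[86.4,0.3,0.2],0.5],[[12,13.2,-32],[86.4,0.3,0.2],0.5]])

```text
time_s: 45.38
eef_pos: [0.473, -0.4091, 0.2114]
tool_rot: [2.752, 1.569, 2.769]
wrist_force: [1.5, 1.2, 1.1]
grip_width: 0.0469
```

```bash
python3 - <<'E'
from h import *
st();E=down(np.radians(-89));a=[.476,-.4125]
path([(a+[.10],E,.5),(a+[.05],E,.5),(a+[.019],E,.5,.02)],step=.06)
E
```

```text
{'time_s': 45.375, 'eef_pos': [0.473, -0.409, 0.211], 'tool_rot': [2.752, 1.569, 2.769], 'wrist_force': [1.47, 1.221, 1.074], 'grip_width': 0.047, 'q': [0.007, 0.448, 0.816, 1.757, -0.362, 1.096, 0.96]}
[[5.57,-0.17,0.16],[0.0,-0.0,-0.0],0.5],[[11.14,-0.35,0.31],[0.0,-0.1,-0.0],0.5],[[16.14,-0.35,0.32],[0.0,-0.1,-0.0],0.5],[[17.69,-0.35,0.32],[0.0,-0.1,-0.0],0.5],[[19.24,-0.35,0.32],[0.0,-0.1,-0.0],0.5],
rows 5
```

Call:
carry_out(moves=[[[5.6,-0.2,0.2],[0,0,0],0.5],[[11.1,-0.35,0.3],[0,0,0],0.5],[[15,-0.35,0.3],[0,0,0],0.5],[[17.7,-0.35,0.3],[0,0,0],0.5],[[19.2,-0.35,0.3],[0,0,0],0.5],[[19.2,-0.35,0.3],[0,0,0],0.5],[[19.2,-0.35,0.3],[0,0,0],0],[[19.2,-0.35,0.3],[0,0,0],0],[[19.2,-0.35,0.3],[0,0,0],0],[[19.2,-0.35,0.3],[0,0,0],0],[[19.2,-0.35,0.3],[0,0,0],0],[[19.2,-0.35,0.3],[0,0,0],0]])

```text
time_s: 46.88
eef_pos: [0.476, -0.4125, 0.0198]
tool_rot: [2.543, 1.57, 2.561]
wrist_force: [-0.8, 0.5, 6.6]
grip_width: 0.0136
```

Call:
carry_out(moves=[[[-1,0,0],[0,0,0],0],[[-3,0,0],[0,0,0],0],[[-7,0,0],[0,0,0],0],[[-12,0,0],[0,0,0],0],[[-17,0,0],[0,0,0],0],[[-22,0,0],[0,0,0],0],[[-27,0,0],[0,0,0],0],[[-32,0,0],[0,0,0],0],[[-36,0,0],[0,0,0],0],[[-36,0,0],[0,0,0],0]])

```text
time_s: 48.12
eef_pos: [0.4761, -0.4138, 0.3837]
tool_rot: [-0.495, 1.567, -0.478]
wrist_force: [-0.2, 0.4, -1.3]
grip_width: 0.0135
```

```bash
cat > bh.py <<'E'
from h import *
st();p,R=pose();M=R.as_matrix();f=-M[:,1]*1;f[2]=0;f/=np.linalg.norm(f);l=np.array([-f[1],f[0],0])
for n in("scene","top"):
    W=cloud(n,r.capture(n)[1]).reshape(-1,3)-p;L=np.c_[W@f,W@l,W[:,2]]
    q=L[(abs(L[:,0])<.066)&(abs(L[:,1])<.16)&(L[:,2]<-.003)&(L[:,2]>-.03)]
    if len(q)>50:
        c,s,a=cv2.minAreaRect((q[:,:2]*1000).astype(np.float32))
        A=np.c_[q[:,:2],np.ones(len(q))];k=np.linalg.lstsq(A,q[:,2],rcond=None)[0]
        print(n,len(q),"rect(fwd,left)",np.round(c,1),np.round(s),round(a,2),"plane tilt deg fwd,left",np.degrees(k[:2]).round(2),"top z",k[2].round(4),"ext",q.min(0).round(3),q.max(0).round(3))
E
python3 bh.py; python3 - <<'E'
from h import *
D=down(np.radians(-2.45))
path([([.50,-.22,.37],D,0),([.6232,-.0044,.37],D,0)],step=.05,deg=9)
E
```

```text
{'time_s': 48.125, 'eef_pos': [0.476, -0.414, 0.384], 'tool_rot': [-0.495, 1.567, -0.478], 'wrist_force': [-0.187, 0.447, -1.301], 'grip_width': 0.014, 'q': [-0.048, 0.334, 0.896, 1.517, -0.263, 1.413, 0.878]}
scene 3980 rect(fwd,left) [-1.2  1.8] [112. 292.] 0.13 plane tilt deg fwd,left [-0.18  0.09] top z -0.0135 ext [-0.057 -0.144 -0.019] [ 0.055  0.148 -0.003]
top 2661 rect(fwd,left) [-1.8 22.4] [111. 247.] 0.11 plane tilt deg fwd,left [0.13 0.14] top z -0.0167 ext [-0.057 -0.101 -0.023] [ 0.053  0.146 -0.003]
[[0.10,1.92,0.27],[-8.7,0.0,-0.0],0],[[0.21,3.84,0.55],[-17.3,0.0,-0.0],0],[[0.31,5.77,0.82],[-26.0,0.0,-0.0],0],[[0.41,7.69,1.10],[-34.6,0.0,-0.0],0],[[0.51,9.61,1.37],[-43.3,0.0,-0.0],0],[[0.62,11.53,1.65],[-51.9,0.0,-0.0],0],[[0.72,13.45,1.92],[-60.6,0.0,-0.0],0],[[0.82,15.37,2.20],[-69.2,0.0,-0.0],0],[[0.92,17.30,2.47],[-77.9,0.0,-0.0],0],[[1.03,19.22,2.75],[-86.6,0.0,-0.0],0],[[1.03,23.49,5.29],[-86.6,0.0,-0.0],0],[[1.03,27.76,7.83],[-86.6,0.0,-0.0],0],
[[1.03,32.02,10.36],[-86.6,0.0,-0.0],0],[[1.04,36.29,12.90],[-86.6,0.0,-0.0],0],[[1.04,40.56,15.44],[-86.6,0.0,-0.0],0],
rows 15
```

Call:
carry_out(moves=[[[0.1,2,0.3],[-8.7,0,0],0],[[0.2,3.9,0.6],[-17.3,0,0],0],[[0.3,5.8,0.8],[-26,0,0],0],[[0.4,7.7,1.1],[-34.6,0,0],0],[[0.5,9.6,1.4],[-43.3,0,0],0],[[0.6,11.5,1.7],[-51.9,0,0],0],[[0.7,13.5,1.9],[-60.6,0,0],0],[[0.8,15.4,2.2],[-69.2,0,0],0],[[0.9,17.3,2.5],[-77.9,0,0],0],[[1,19.2,2.8],[-86.6,0,0],0],[[1,23.5,5.3],[-86.6,0,0],0],[[1,27.8,7.8],[-86.6,0,0],0]])

```text
time_s: 49.72
eef_pos: [0.5486, -0.1322, 0.3694]
tool_rot: [1.129, 1.569, 2.657]
wrist_force: [0.1, 0.6, -1.4]
grip_width: 0.0139
```

```bash
python3 - <<'E'
from h import *
st();D=down(np.radians(-2.45));a=[.6246,-.0059]
path([(a+[.37],D,0),(a+[.25],D,0)],step=.05,deg=9)
E
```

```text
{'time_s': 49.725, 'eef_pos': [0.549, -0.132, 0.369], 'tool_rot': [1.129, 1.569, 2.657], 'wrist_force': [0.147, 0.6, -1.394], 'grip_width': 0.014, 'q': [-0.326, 0.144, 0.515, 1.668, -0.073, 1.351, 1.728]}
[[-0.02,-2.35,4.31],[-0.0,0.0,-0.0],0],[[-0.04,-4.70,8.63],[-0.0,0.0,-0.1],0],[[-0.07,-7.05,12.94],[-0.0,0.0,-0.1],0],[[3.93,-7.05,12.94],[-0.0,0.0,-0.1],0],[[7.93,-7.06,12.94],[-0.0,0.0,-0.1],0],[[11.93,-7.07,12.93],[-0.0,0.0,-0.1],0],
rows 6
```

Call:
carry_out(moves=[[[0,-2.3,4.3],[0,0,0],0],[[0,-4.7,8.6],[0,0,0],0],[[0,-7.05,12.9],[0,0,0],0],[[4,-7.05,12.9],[0,0,0],0],[[8,-7.05,12.9],[0,0,0],0],[[12,-7.05,12.9],[0,0,0],0],[[14.5,-7.05,12.9],[0,0,0],0],[[14.5,-7.05,12.9],[0,0,0],0],[[14.5,-7.05,12.9],[0,0,0],0]])

```text
time_s: 50.85
eef_pos: [0.6245, -0.0064, 0.225]
tool_rot: [1.138, 1.569, 2.665]
wrist_force: [0.3, -0.1, -0.8]
grip_width: 0.0137
```

```bash
python3 bh.py; python3 - <<'E'
from h import *
D=down(np.radians(-2.45));a=[.6246,-.0059]
path([(a+[.205],D,0),(a+[.198],D,0)],step=.05,deg=9)
E
```

```text
{'time_s': 50.85, 'eef_pos': [0.624, -0.006, 0.225], 'tool_rot': [1.138, 1.569, 2.665], 'wrist_force': [0.35, -0.051, -0.832], 'grip_width': 0.014, 'q': [-0.419, 0.353, 0.422, 1.729, -0.161, 1.095, 1.581]}
scene 2153 rect(fwd,left) [1.3 0.5] [292. 113.] 89.98 plane tilt deg fwd,left [-0.18  0.09] top z -0.0131 ext [-0.055 -0.146 -0.019] [ 0.058  0.147 -0.004]
top 1154 rect(fwd,left) [ 0.9 -0.2] [291. 111.] 89.92 plane tilt deg fwd,left [-0.23  0.04] top z -0.014 ext [-0.055 -0.145 -0.02 ] [ 0.056  0.145 -0.008]
[[2.05,0.02,0.03],[-0.0,0.1,-0.0],0],[[2.75,0.02,0.03],[-0.0,0.1,-0.0],0],
rows 2
```

Call:
carry_out(moves=[[[1,0.1,0.15],[0,0,0],0],[[2,0.1,0.15],[0,0,0],0],[[2.4,0.1,0.15],[0,0,0],0],[[2.6,0.1,0.15],[0,0,0],0],[[2.7,0.1,0.15],[0,0,0],0],[[2.7,0.1,0.15],[0,0,0],0]])

```text
time_s: 51.7
eef_pos: [0.624, -0.0047, 0.1986]
tool_rot: [0.131, 1.57, 1.659]
wrist_force: [0.5, -0.5, -1.1]
grip_width: 0.0138
```

Call:
carry_out(moves=[[[0.1,0,0],[0,0,0],0],[[0.2,0,0],[0,0,0],0],[[0.3,0,0],[0,0,0],0],[[0.3,0,0],[0,0,0],0]])

```text
time_s: 52.2
eef_pos: [0.6241, -0.0047, 0.1967]
tool_rot: [-0.249, 1.569, 1.278]
wrist_force: [-5.7, 0.4, 14.7]
grip_width: 0.0138
```

Call:
carry_out(moves=[[[-0.08,0,0],[0,0,0],0],[[-0.08,0,0],[0,0,0],0.4],[[-0.08,0,0],[0,0,0],0.4],[[-0.08,0,0],[0,0,0],0.4],[[-2,0,0],[0,0,0],0.4],[[-6,0,0],[0,0,0],0.6],[[-11,0,0],[0,0,0],0.8],[[-14,0,0],[0,0,0],0.8]])

```text
time_s: 53.2
eef_pos: [0.6245, -0.0053, 0.3408]
tool_rot: [-1.023, 1.566, 0.504]
wrist_force: [-0.3, -0.5, -0.6]
grip_width: 0.0641
```

```bash
cat > fin.py <<'E'
from h import *
import sys
y=np.radians(-2.45);c,s=np.cos(y),np.sin(y)
for n in("top","scene"):
    i,d=r.capture(n);W=cloud(n,d).reshape(-1,3);L=(W-[.708,-.008,0])@np.array([[c,-s,0],[s,c,0],[0,0,1]])
    q=L[(abs(L[:,0]+.085)<.07)&(abs(L[:,1])<.165)&(L[:,2]>.172)&(L[:,2]<.192)]
    if len(q)>50:
        cc,ss,a=cv2.minAreaRect((q[:,:2]*1000).astype(np.float32));k=np.linalg.lstsq(np.c_[q[:,:2]-[-.085,0],np.ones(len(q))],q[:,2],rcond=None)[0]
        print(n,"board",len(q),np.round(cc,1),np.round(ss),round(a,2),"tilt",np.degrees(k[:2]).round(2),"z",k[2].round(4))
    q=L[(abs(L[:,0]+.085)<.07)&(abs(L[:,1])<.165)&(L[:,2]>.212)&(L[:,2]<.235)]
    if len(q)>20:print(n,"on board",len(q),[np.round(v,1) for v in cv2.minAreaRect((q[:,:2]*1000).astype(np.float32))],q[:,2].mean().round(4))
    q=W[(abs(W[:,0]-.556)<.1)&(abs(W[:,1]-.42)<.09)&(W[:,2]>.03)&(W[:,2]<.05)]
    if len(q)>20:print(n,"roll",len(q),q.mean(0).round(4),cv2.minAreaRect((q[:,:2]*1000).astype(np.float32)))
    if len(sys.argv)>1:cv2.imwrite(f"pics/{sys.argv[1]}_{n}.png",i)
E
python3 fin.py b; python3 - <<'E'
from h import *
st();E=down(np.radians(-60))
path([([.58,.2,.36],E,.85),([.558,.4085,.2],E,.85)],step=.055,deg=9)
E
```

```text
top board 832 [-83.4  -0.5] [111. 290.] 0.16 tilt [0.04 0.03] z 0.1824
top roll 236 [0.5351 0.378  0.0381] ((535.6220703125, 378.0760498046875), (55.36612319946289, 56.14542770385742), 68.2518081665039)
scene board 2122 [-83.1   0.7] [291. 113.] 89.98 tilt [-0.13  0.08] z 0.1836
scene on board 70 [array([-82. ,   0.3]), array([67.9, 15.2]), np.float64(2.9)] 0.2137
scene roll 130 [0.5383 0.3759 0.0387] ((537.6148681640625, 379.1009216308594), (56.81589126586914, 57.52019500732422), 40.91734313964844)
{'time_s': 53.3, 'eef_pos': [0.625, -0.005, 0.342], 'tool_rot': [-1.146, 1.564, 0.381], 'wrist_force': [-0.259, -0.842, 0.104], 'grip_width': 0.072, 'q': [-0.443, 0.268, 0.445, 1.582, -0.121, 1.311, 1.545]}
[[-0.26,0.77,2.90],[8.2,0.0,0.0],0.85],[[-0.52,1.55,5.81],[16.4,0.1,0.1],0.85],[[-0.77,2.32,8.71],[24.6,0.1,0.1],0.85],[[-1.03,3.09,11.61],[32.9,0.2,0.1],0.85],[[-1.29,3.87,14.51],[41.1,0.2,0.2],0.85],[[-1.55,4.64,17.42],[49.3,0.3,0.2],0.85],[[-1.81,5.41,20.32],[57.5,0.3,0.3],0.85],[[1.40,6.05,24.46],[57.5,0.3,0.3],0.85],[[4.61,6.70,28.59],[57.5,0.3,0.3],0.85],[[7.82,7.34,32.73],[57.5,0.3,0.3],0.85],[[11.03,7.98,36.87],[57.5,0.3,0.3],0.85],[[14.24,8.62,41.01],[57.5,0.3,0.3],0.85],

rows 12
```

View pics/b_scene.png

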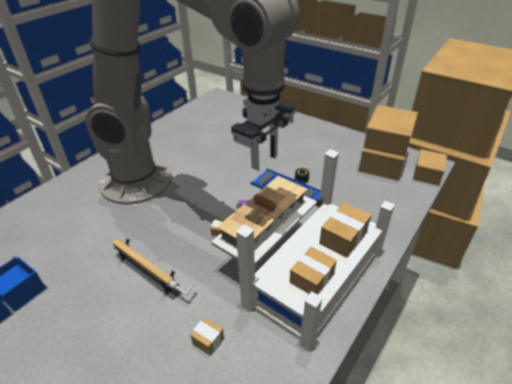

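```bash
python3 - <<'E'
from h import *
E=down(np.radians(-90))
path([([.57,.22,.34],E,.85),([.5365,.378,.2],E,.85)],step=.055,deg=9.7)
E
```

```text
[[0.02,0.72,2.47],[9.7,0.0,0.0],0.85],[[0.04,1.45,4.95],[19.4,0.1,0.0],0.85],[[0.06,2.17,7.42],[29.2,0.1,0.1],0.85],[[0.09,2.89,9.90],[38.9,0.2,0.1],0.85],[[0.11,3.62,12.37],[48.6,0.2,0.1],0.85],[[0.13,4.34,14.85],[58.3,0.3,0.1],0.85],[[0.15,5.06,17.32],[68.1,0.3,0.1],0.85],[[0.17,5.79,19.79],[77.8,0.4,0.1],0.85],[[0.19,6.51,22.27],[87.5,0.4,0.2],0.85],[[3.70,7.54,26.17],[87.5,0.4,0.2],0.85],[[7.20,8.57,30.07],[87.5,0.4,0.2],0.85],[[10.71,9.61,33.97],[87.5,0.4,0.2],0.85],
[[14.21,10.64,37.87],[87.5,0.4,0.2],0.85],
rows 13
```

Call:
carry_out(moves=[[[0,0.7,2.5],[9.7,0,0],0.85],[[0,1.4,5],[19.4,0,0],0.85],[[0,2.2,7.4],[29.2,0,0],0.85],[[0,2.9,9.9],[38.9,0,0],0.85],[[0,3.6,12.4],[48.6,0,0],0.85],[[0,4.3,14.9],[58.3,0,0],0.85],[[0,5,17.3],[68.1,0,0],0.85],[[0.1,5.8,21],[77.8,0,0],0.85],[[2,7,25],[87.5,0.4,0.2],0.85],[[6,8.4,30],[87.5,0.4,0.2],0.85],[[10,9.6,34.5],[87.5,0.4,0.2],0.85],[[14.2,10.6,37.9],[87.5,0.4,0.2],0.85]])

```text
time_s: 54.8
eef_pos: [0.5361, 0.3805, 0.1994]
tool_rot: [1.491, 1.569, 1.492]
wrist_force: [0.0, 0.0, -0.9]
grip_width: 0.0799
```

```bash
python3 - <<'E'
from h import *
st();E=down(np.radians(-90));a=[.536,.379]
C=cloud("scene",r.capture("scene")[1]).reshape(-1,3);q=C[(abs(C[:,0]-.54)<.07)&(abs(C[:,1]-.38)<.06)&(C[:,2]>.03)&(C[:,2]<.05)];print("roll",len(q),q.mean(0) if len(q) else 0)
path([(a+[.10],E,.85),(a+[.05],E,.85),(a+[.016],E,.85,.02)],step=.06)
E
```

```text
{'time_s': 54.8, 'eef_pos': [0.536, 0.381, 0.199], 'tool_rot': [1.491, 1.569, 1.492], 'wrist_force': [0.031, 0.006, -0.853], 'grip_width': 0.08, 'q': [-1.06, 0.439, 0.469, 1.683, -0.222, 1.072, -0.521]}
roll 129 [0.53892328 0.37562248 0.03900449]
[[4.65,-0.25,0.24],[0.2,-0.2,0.1],0.85],[[9.30,-0.51,0.48],[0.4,-0.3,0.1],0.85],[[14.30,-0.50,0.51],[0.4,-0.3,0.1],0.85],[[16.00,-0.50,0.52],[0.4,-0.3,0.1],0.85],[[17.70,-0.49,0.53],[0.4,-0.3,0.1],0.85],
rows 5
```

Call:
carry_out(moves=[[[4.6,-0.4,0.4],[0,0,0],0.85],[[9.3,-0.5,0.5],[0,0,0],0.85],[[12,-0.5,0.5],[0,0,0],0.85],[[12,-0.5,0.5],[0,0,0],0.85]])

```text
time_s: 55.35
eef_pos: [0.5352, 0.3781, 0.0716]
tool_rot: [-2.652, 1.561, -2.646]
wrist_force: [0.0, -0.3, -0.3]
grip_width: 0.0801
```

```bash
python3 - <<'E'
from h import *
st();E=down(np.radians(-90));a=[.5365,.3785]
path([(a+[.016],E,.85,.02)],step=.06)
E
```

```text
{'time_s': 55.35, 'eef_pos': [0.535, 0.378, 0.072], 'tool_rot': [-2.652, 1.561, -2.646], 'wrist_force': [0.024, -0.325, -0.306], 'grip_width': 0.08, 'q': [-1.012, 0.581, 0.412, 1.775, -0.297, 0.857, -0.455]}
[[1.85,0.02,0.06],[0.1,-0.2,0.1],0.85],[[3.70,0.04,0.12],[0.2,-0.3,0.2],0.85],[[5.56,0.07,0.18],[0.3,-0.5,0.3],0.85],
rows 3
```

Call:
carry_out(moves=[[[1.9,0,0.1],[0,0,0],0.85],[[3.7,0,0.15],[0,-0.3,0.2],0.85],[[5.5,0,0.15],[0,-0.5,0.3],0.85],[[5.5,0,0.15],[0,-0.5,0.3],0.85],[[5.5,0,0.15],[0,-0.5,0.3],0.5],[[5.5,0,0.15],[0,-0.5,0.3],0],[[5.5,0,0.15],[0,-0.5,0.3],0],[[5.5,0,0.15],[0,-0.5,0.3],0],[[5.5,0,0.15],[0,-0.5,0.3],0]])

```text
time_s: 56.48
eef_pos: [0.5365, 0.3782, 0.0172]
tool_rot: [1.024, 1.569, 1.03]
wrist_force: [-1.7, -0.2, 5.2]
grip_width: 0.0576
```

Call:
carry_out(moves=[[[-1,0,0],[0,0,0],0],[[-4,0,0],[0,0,0],0],[[-9,0,0],[0,0,0],0],[[-15,0,0],[0,0,0],0],[[-21,0,0],[0,0,0],0],[[-27,0,0],[0,0,0],0],[[-32,0,0],[0,0,0],0],[[-32,0,0],[0,0,0],0]])

```text
time_s: 57.48
eef_pos: [0.5375, 0.378, 0.342]
tool_rot: [0.819, 1.562, 0.824]
wrist_force: [-0.2, -0.5, -2.0]
grip_width: 0.0576
```

```bash
python3 - <<'E'
from h import *
st();p,R=pose()
for n in("top","scene"):
    W=cloud(n,r.capture(n)[1]).reshape(-1,3)-p;q=W[(abs(W[:,0])<.027)&(abs(W[:,1])<.04)&(abs(W[:,2])<.04)]
    print(n,len(q),q.min(0).round(3),q.max(0).round(3))
y=np.radians(-2.45);E=down(np.radians(-92.45));b=np.array([np.cos(y),np.sin(y)]);l=np.array([-b[1],b[0]])
a=list(np.array([.708,-.008])-.0845*b+.076*l);print(a)
path([(a+[.335],E,0),(a+[.25],E,0)],step=.06)
E
```

```text
{'time_s': 57.475, 'eef_pos': [0.537, 0.378, 0.342], 'tool_rot': [0.819, 1.562, 0.824], 'wrist_force': [-0.156, -0.476, -2.036], 'grip_width': 0.058, 'q': [-1.091, 0.336, 0.514, 1.512, -0.169, 1.33, -0.556]}
top 397 [-0.027 -0.028 -0.017] [0.027 0.025 0.026]
scene 239 [-0.027 -0.029 -0.017] [0.027 0.028 0.037]
[np.float64(0.6268260537193364), np.float64(0.07154269573772284)]
[[0.03,-5.11,1.48],[0.5,0.0,-0.0],0],[[0.06,-10.22,2.97],[0.9,0.0,-0.0],0],[[0.10,-15.32,4.45],[1.4,0.0,-0.1],0],[[0.13,-20.43,5.93],[1.9,0.0,-0.1],0],[[0.16,-25.54,7.41],[2.3,0.0,-0.1],0],[[0.19,-30.65,8.90],[2.8,0.1,-0.1],0],[[4.44,-30.66,8.89],[2.8,0.1,-0.1],0],[[8.69,-30.67,8.89],[2.8,0.1,-0.1],0],
rows 8
```

Call:
carry_out(moves=[[[0,-5.1,1.5],[0.5,0,0],0],[[0,-10.2,3],[1,0,0],0],[[0,-15.3,4.5],[1.5,0,0],0],[[0.1,-20.4,5.9],[2,0,0],0],[[0.1,-25.5,7.4],[2.5,0,0],0],[[0.2,-30.6,8.9],[2.8,0,0],0],[[4.4,-30.6,8.9],[2.8,0,0],0],[[8.5,-30.6,8.9],[2.8,0,0],0],[[11,-30.6,8.9],[2.8,0,0],0],[[11,-30.6,8.9],[2.8,0,0],0]])

```text
time_s: 58.82
eef_pos: [0.6252, 0.072, 0.2242]
tool_rot: [3.119, 1.567, 3.076]
wrist_force: [0.3, -0.3, -0.7]
grip_width: 0.0577
```

```bash
python3 - <<'E'
from h import *
st();y=np.radians(-2.45);E=down(np.radians(-92.45));path([([.6268,.0715,.21],E,0),([.6268,.0715,.202],E,0)])
E
```

```text
{'time_s': 58.825, 'eef_pos': [0.625, 0.072, 0.224], 'tool_rot': [3.119, 1.567, 3.076], 'wrist_force': [0.259, -0.31, -0.672], 'grip_width': 0.058, 'q': [-0.677, 0.392, 0.609, 1.725, -0.247, 1.106, -0.034]}
[[1.42,-0.04,0.17],[-0.0,-0.2,-0.0],0],[[2.22,-0.04,0.17],[-0.0,-0.2,-0.0],0],
rows 2
```

Call:
carry_out(moves=[[[1.4,0,0.15],[0,-0.2,0],0],[[2,0,0.15],[0,-0.2,0],0],[[2.2,0,0.15],[0,-0.2,0],0],[[2.3,0,0.15],[0,-0.2,0],0],[[2.4,0,0.15],[0,-0.2,0],0],[[2.4,0,0.15],[0,-0.2,0],0]])

```text
time_s: 59.58
eef_pos: [0.6267, 0.0719, 0.2004]
tool_rot: [1.976, 1.571, 1.933]
wrist_force: [-0.2, 0.4, -0.8]
grip_width: 0.0578
```

Call:
carry_out(moves=[[[0.1,0,0],[0,0,0],0],[[0.2,0,0],[0,0,0],0],[[0.2,0,0],[0,0,0],0]])

```text
time_s: 59.95
eef_pos: [0.6268, 0.072, 0.1991]
tool_rot: [1.307, 1.57, 1.264]
wrist_force: [-5.0, -0.1, 10.2]
grip_width: 0.0579
```

Call:
carry_out(moves=[[[-0.05,0,0],[0,0,0],0],[[-0.05,0,0],[0,0,0],0.8],[[-0.05,0,0],[0,0,0],0.8],[[-0.05,0,0],[0,0,0],0.8],[[-3,0,0],[0,0,0],0.85],[[-8,0,0],[0,0,0],0.85],[[-13,0,0],[0,0,0],0.85],[[-14,5,0],[0,0,0],0.85],[[-14,11,0],[0,0,0],0.85],[[-14,17,0],[0,0,0],0.85],[[-14,23,0],[0,0,0],0.85],[[-14,29,0],[0,0,0],0.85]])

```text
time_s: 61.45
eef_pos: [0.639, 0.3636, 0.3394]
tool_rot: [1.234, 1.57, 1.191]
wrist_force: [-0.0, 0.1, 0.5]
grip_width: 0.0801
```

```bash
python3 fin.py f; python3 gr.py; python3 - <<'E'
from h import *
st();a=[cv2.imread(f"pics/f_{n}.png") for n in("top","scene")]
cv2.imwrite("pics/final.png",np.hstack([cv2.resize(a[0][80:340,110:410],(400,346)),cv2.resize(a[1][140:360,90:400],(400,346))]))
E
```

```text
top board 2948 [-83.5  -0.4] [290. 112.] 89.78 tilt [-0.02  0.02] z 0.1824
top on board 363 [array([-82.3,  49.2]), array([112.1,  67.1]), np.float64(88.4)] 0.2194
scene board 1813 [-82.8   1.7] [295. 113.] 89.89 tilt [-0.06  0.12] z 0.1838
scene on board 289 [array([-82.3,  49.6]), array([113.2,  69. ]), np.float64(89.7)] 0.2193
scene groove 0 334 x [-0.1358 -0.0289] lat [-0.0173  0.0036  0.0186] ztop 0.1863
scene groove 1 359 x [-0.135  -0.0293] lat [-0.0182 -0.0004  0.0174] ztop 0.1862
scene groove 2 196 x [-0.1354 -0.0283] lat [-0.0176  0.0077  0.0191] ztop 0.186
scene groove 3 125 x [-0.1367 -0.0284] lat [-0.0178 -0.0024  0.0165] ztop 0.1861
top groove 0 476 x [-0.1367 -0.0305] lat [-0.0182 -0.0002  0.018 ] ztop 0.1861
top groove 1 469 x [-0.1369 -0.0305] lat [-1.8e-02  1.0e-04  1.8e-02] ztop 0.1859
top groove 2 464 x [-0.1369 -0.0308] lat [-1.79e-02 -1.00e-04  1.79e-02] ztop 0.1861
top groove 3 230 x [-0.1377 -0.0297] lat [-0.0177  0.0029  0.0182] ztop 0.1863
{'time_s': 61.65, 'eef_pos': [0.639, 0.363, 0.338], 'tool_rot': [-2.431, 1.57, -2.472], 'wrist_force': [0.278, -0.889, 0.992], 'grip_width': 0.08, 'q': [-0.952, 0.501, 0.555, 1.311, -0.26, 1.401, -0.45]}
```

View pics/final.png

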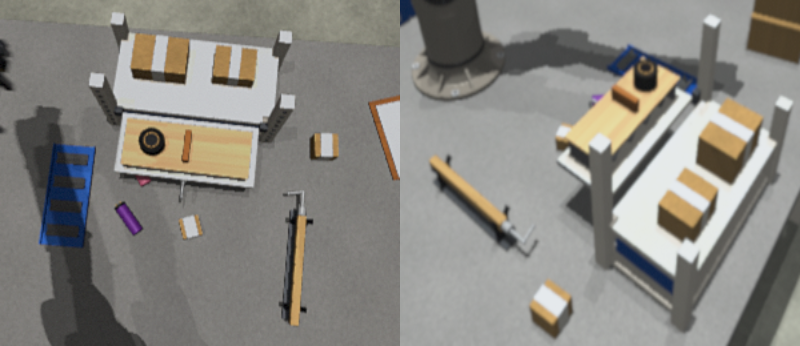

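```bash
python3 -c "
from bench import r
print(r.finish_job())"
```

```text
the job is handed in; nothing more can be done
None
```

The whole job is done and handed in at about 62 s of the 210 s allowed; no verdict was reported.

- **Flap:** I pulled it down by its ring with the hooked pole, at about 3–4 s for the swing. The depth images gave 90° ± 0.4°, and pushing further did not lower it. The pole turned about 5° in the grip as it met the stop. I allowed for this, and the pole lies level in its rest within about 4 mm.
- **Capacitors:** Three were present, and they went into grooves 0, 1 and 2. I pressed each down until contact showed at 7–16 N before letting go. Their tops measured level with each other, about 2 mm higher than nominal. The pink and purple look-alikes were left alone.
- **Board:** It lies on the end walls, level and square within about 0.2°, and centred within about 2 mm.
- **Tape roll:** I found only one. It was knocked about 4 cm aside during the run, so I located it again before picking it up. It now stands flat and wholly on the board, left of the cleat. The black cylinders at the left edge of the bench had no brown ring and were of other sizes, so I left them.
- **Cartons:** In the last pictures they look to be where they started; I did not measure them.

The two cameras disagreed by 1–2 mm on the board's position and height, which is within their calibration. No check failed.

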